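# Build two kiln props up to the height gauge

### The arm

A 6-joint arm with a two-finger parallel gripper is mounted at the origin on the work surface. World frame = base frame: x ahead of the robot, y to its left, z up, the work surface at z = 0. Lengths are in m, angles in degrees, forces in N, time in s.
With the tool pointing down it reaches from about 0.3 to 0.75 m from the base axis. Payload 8.5 kg.
Tool frame: the origin (TCP) lies on the mounting face of the last link; the fingertips stand 173 mm ahead of it and the grasp point (between the pads) lies 155 mm ahead of it (env.tips_ahead is the distance from the TCP to the fingertips, in m); x points along the fingers, z is the direction in which the jaws open and shut, and the axes are right-handed (so a half turn about x gives the same grasp; the last joint's range is limited). The gripper opens to 85 mm and grips with 20 to 120 N. Pads are 22 mm wide; open, the fingers measure 114 mm over their backs; the gripper's body (76 mm by 85 mm) begins 54 mm behind the grasp point. The pads swing forward as they close: fully open they stand 13 mm farther back than shut.
Start: joints at [-75.476, 21.807, 74.336, -0, 83.858, -12.336], TCP at [0.248, -0.491, 0.405] pointing down, gripper open.
Joint ranges: [-178.18, 178.18], [-50.72, 133.34], [12.68, 142.11], [-81.47, 261.47], [9.98, 163.14], [-165.26, 165.26]. Speed limits (degrees/s): [136.94, 136.94, 180, 180, 180, 180].

### API

Orientations are given as a 3x3 rotation matrix whose columns are the frame's x, y, z axes.
In Python, from rig import env, optics gives the robot as it stands.
- The arm moves only by the shell command python3 -m inch 'ROWS' [FORCE]. ROWS is JSON, a list of rows, each a list of 3 entries, a list of its own where there are three numbers: the closure, from -1 (fully open) to 1 (shut), then the shift along the tool's x, y, z in units of 30 mm (1.0 is 30 mm), then the turn about the tool's x in units of 5 degrees (1.0 is 5 degrees). In form: [[hand, [x, y, z], yaw], ...]. A call has exactly 8 rows; each row shifts and turns the commanded pose from where the row before left it, along the tool's axes as they then stand; what a row does not reach is not made up. A row lasts 1/12 s, in which the tool goes at most 41.7 mm and 7.16 degrees, less where a joint would pass 70% of its speed; a pose out of reach is approached as far as the arm can. A call is refused whole if a number of a shift passes 1 or a number of a turn 1, either way. A call with a gripper value outside its range is refused whole. The fingers move at their own pace and stop on an object; FORCE is the grip in N (left out, the last holds). Time passes only in rows, so rows that do not move let the fingers close, or fill a call up. It gives the time, the measured TCP pose, the force and the opening at its end, in the units of the state.
- env.observe(): the state, without advancing time (a new reading comes with each control period).
- optics.get_image(name): name is "scene" or "side" or "wrist"; returns the picture (480x640x3 uint8, red, green, blue); there is no depth.
- optics.camera_params(name): a dict with "fx", "fy", "cx", "cy" (pixels), "xyz" and "rotation" of the camera in the world. Camera axes: x right, y down, z forward; pixel columns grow to the right and rows downward; lengths in m; the calibration is good to about 2 mm. The wrist camera is an equidistant fisheye: a pixel r from the principal point sees the ray r / f radians off the axis. A picture is of the moment at which its call begins: read the wrist's pose just before it. camera_params takes no time and is no camera call; for the wrist camera it gives the pose at the moment of the call.
- env.close_job(): hands the job in, once; it reports no verdict.
The state is a dict: "time_s": time; "q": joint angles; "qvel": joint speeds; "joint_efforts": joint torques, N m; "position": TCP position; "tool_rot": TCP orientation; "ft_force": force on the tool from outside, world axes, zero at the start; "wrist_torque": the same for the moment, N m; "grip_width": finger opening in m.
Only numpy, scipy, OpenCV 4.12 (cv2) and the standard library are available. Lean on these libraries where they do the work, as an engineer would, in place of code of your own. Each camera call takes 0.05 s, during which the arm holds its last target.

### The job

Make up two kiln props on the dark kiln shelf: stack round pieces centred on the round white tile and square pieces centred on the square white tile, two pieces each, longer one below and shorter one squarely on top, choosing the pieces so that each stack ends level with the red top of the height gauge. Leave the unneeded pieces and the blue bowl where they are.

Things in the scene. Friction and masses are not known exactly. Their poses are not given: they have to be found in the camera images.
- round_cream: loose cream ceramic kiln prop, upright solid round block, 36 mm in diameter, 45 mm tall, a small dark dot on top; stands on a brown wooden ware board (15 mm thick, its top 15 mm above the table); origin at the centre of its underside, z up
- round_terracotta: loose terracotta red-brown ceramic kiln prop, upright solid round block, 36 mm in diameter, 30 mm tall, a small dark dot on top; stands on a brown wooden ware board (15 mm thick, its top 15 mm above the table); origin at the centre of its underside, z up
- round_grey: loose grey ceramic kiln prop, upright solid round block, 36 mm in diameter, 15 mm tall, a small dark dot on top; stands on a brown wooden ware board (15 mm thick, its top 15 mm above the table); origin at the centre of its underside, z up
- square_cream: loose cream ceramic kiln prop, upright solid square block, 36 x 36 mm in section, sides along its x and y axes, 50 mm tall, a small dark dot on top; stands on a brown wooden ware board (15 mm thick, its top 15 mm above the table); origin at the centre of its underside, z up
- square_terracotta: loose terracotta red-brown ceramic kiln prop, upright solid square block, 36 x 36 mm in section, sides along its x and y axes, 25 mm tall, a small dark dot on top; stands on a brown wooden ware board (15 mm thick, its top 15 mm above the table); origin at the centre of its underside, z up
- square_grey: loose grey ceramic kiln prop, upright solid square block, 36 x 36 mm in section, sides along its x and y axes, 35 mm tall, a small dark dot on top; stands on a brown wooden ware board (15 mm thick, its top 15 mm above the table); origin at the centre of its underside, z up
- round_tile: fixed white round setter tile, 52 mm in diameter, 4 mm thick, lying on the dark grey kiln shelf (fixed, 15 mm thick); origin at the centre of its underside, 15 mm above the table, so its top is 19 mm above the table
- square_tile: fixed white square setter tile, 52 x 52 mm, 4 mm thick, lying on the same kiln shelf; origin at the centre of its underside, 15 mm above the table, so its top is 19 mm above the table; sides along its x and y axes
- gauge: fixed height gauge on the kiln shelf: dark round foot 44 mm wide, thin steel stem, red cap 26 mm wide; the cap's top is the height mark, 79 mm above the shelf's face, which is 75 mm above the tops of the tiles; origin at the centre of its underside, on the shelf's face
- bowl: blue glazed bowl, 100 mm wide, 45 mm high, standing on the table beyond the boards; a bystander; origin at the centre of its underside
There are look-alikes about, which are no part of the job. What is shaped like the round_cream but purple or yellow is not meant.

How it is judged:
By the outcome, as a careful person would: the job done as asked, in the order asked, and still so for the second after the job is handed in, with the robot touching nothing.
It also fails if it takes over 112 s, if anything falls off the work surface, if the arm or the gripper's body presses on something with over 40 N, if the wrist force passes 120 N, or if a joint passes its speed limit or range.

## Working session

There is one attempt and no reset: what is moved stays moved. The work goes in short steps, Python scripts to look and compute and a shell command to move; the robot and the scene stay as the last step left them, time stands still between calls to the robot, and variables do not carry over. Pictures are saved under pics/ and viewed, and the job is handed in when it is done.

```bash
ls; mkdir -p pics
python3 - <<'E'
from rig import env, optics
import cv2
s=env.observe()
print(s)
for n in ("scene","side","wrist"):
    p=optics.camera_params(n); print(n,p)
    cv2.imwrite(f"pics/{n}0.png",optics.get_image(n)[:,:,::-1])
print(env.tips_ahead)
E
```

```text
pics
{'time_s': 0.0, 'q': array([-7.54769468e+01,  2.18414296e+01,  7.43854116e+01, -3.51161243e-04,
        8.38578338e+01, -1.23358878e+01]), 'qvel': array([ 0.04563471,  0.02076283, -0.04335224,  0.11161745,  0.10122033,
        0.01719478]), 'joint_efforts': array([-1.35632290e-03, -4.48457158e+01, -2.31275475e+01, -2.77441377e-04,
        4.83365540e-03, -5.43689254e-06]), 'position': array([ 0.24847253, -0.49062405,  0.4041036 ]), 'tool_rot': array([[-3.76500470e-04,  8.92121282e-01,  4.51795836e-01],
       [ 1.42910647e-03,  4.51795887e-01, -8.92120191e-01],
       [-9.99998908e-01,  3.09780680e-04, -1.44503766e-03]]), 'ft_force': array([-1.07265396, -0.02616482, -0.90844092]), 'wrist_torque': array([0.00765054, 0.06816782, 0.0086216 ]), 'grip_width': 0.08563497083625027}
scene {'fx': 508.4991541537615, 'fy': 508.4991541537615, 'cx': 311.3179278192369, 'cy': 243.53033854883518, 'xyz': array([1.22622153, 0.15848005, 0.75507649]), 'rotation': array([[-0.25008587,  0.70038491, -0.66851929],
       [ 0.96820226,  0.17631017, -0.17747987],
       [-0.00643748, -0.6916471 , -0.72220693]])}
side {'fx': 614.6655349616505, 'fy': 614.6655349616505, 'cx': 317.7574439479563, 'cy': 243.62949069411522, 'xyz': array([0.09104158, 0.45684047, 0.74562263]), 'rotation': array([[-0.68376899, -0.53015696,  0.50139163],
       [-0.72969353,  0.49423646, -0.47252267],
       [ 0.00270516, -0.68895858, -0.72479567]])}
wrist {'fx': 371.64829954431775, 'fy': 371.64829954431775, 'cx': 312.32664999331564, 'cy': 246.1504880695248, 'xyz': array([ 0.31299258, -0.45774713,  0.37443501]), 'rotation': array([[ 4.50852679e-01, -8.56772901e-01, -2.50343879e-01],
       [-8.92598029e-01, -4.32509753e-01, -1.27295215e-01],
       [ 7.86920966e-04,  2.80847842e-01, -9.59751984e-01]])}
0.1734
```

View pics/scene0.png

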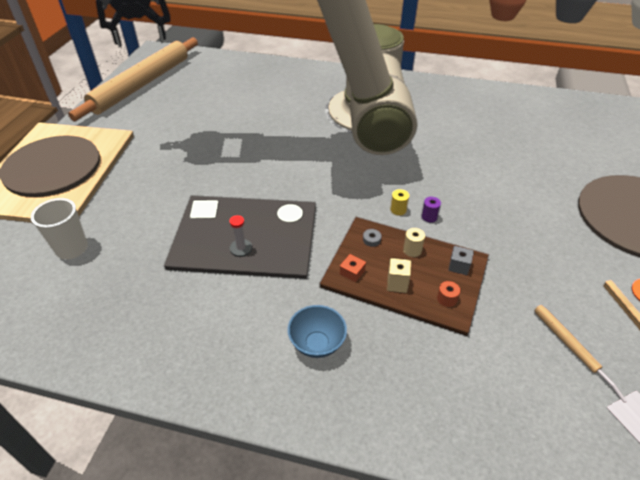

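View pics/side0.png

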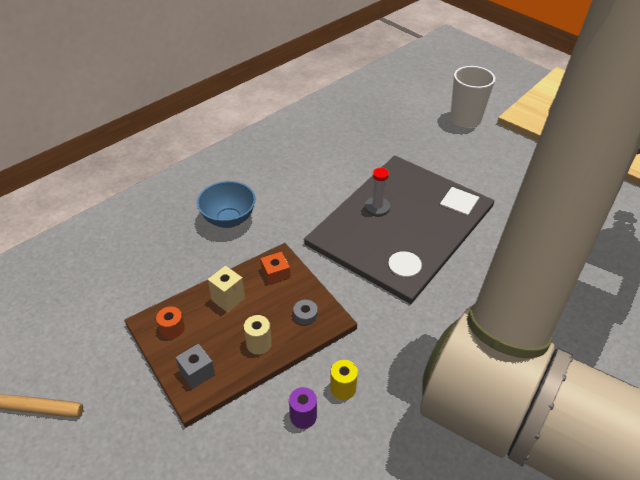

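View pics/wrist0.png

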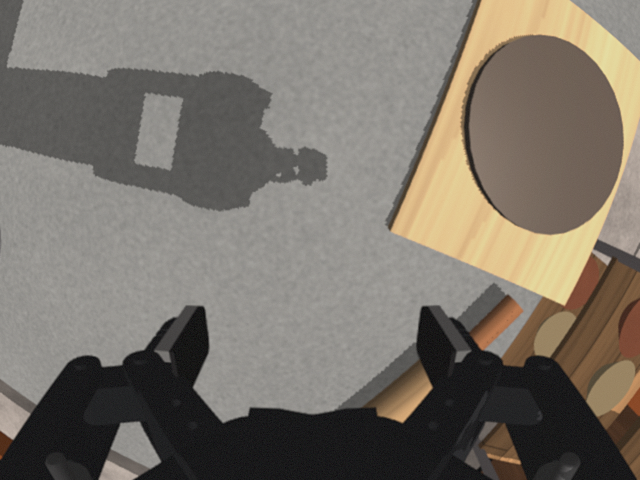

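The scene camera shows the board with six pieces at about (345–465, 230–300), and the tiles at about (204,209) and (290,213). Needed heights are round 45+30 and square 50+25, so the cream piece goes below and terracotta on top in both stacks. Next I'll enlarge crops to measure.

Run:
```python
import cv2
a=cv2.imread("pics/side0.png"); b=cv2.imread("pics/scene0.png")
def crop(im,x,y,w,h,k,n):
    c=cv2.resize(im[y:y+h,x:x+w],None,fx=k,fy=k,interpolation=cv2.INTER_CUBIC)
    for i in range(0,w,20): cv2.putText(c,str(x+i),(i*k,8),0,.3,(255,255,0),1); cv2.line(c,(i*k,10),(i*k,14),(255,255,0),1)
    for i in range(0,h,20): cv2.putText(c,str(y+i),(0,i*k+4),0,.3,(255,255,0),1)
    cv2.imwrite(n,c)
crop(a,120,240,250,190,3,"pics/c_side_b.png")
crop(a,350,150,150,120,5,"pics/c_side_t.png")
crop(b,320,210,180,120,4,"pics/c_sc_b.png")
crop(b,160,190,160,90,5,"pics/c_sc_t.png")
```

```text
(no output)
```

View pics/c_side_b.png

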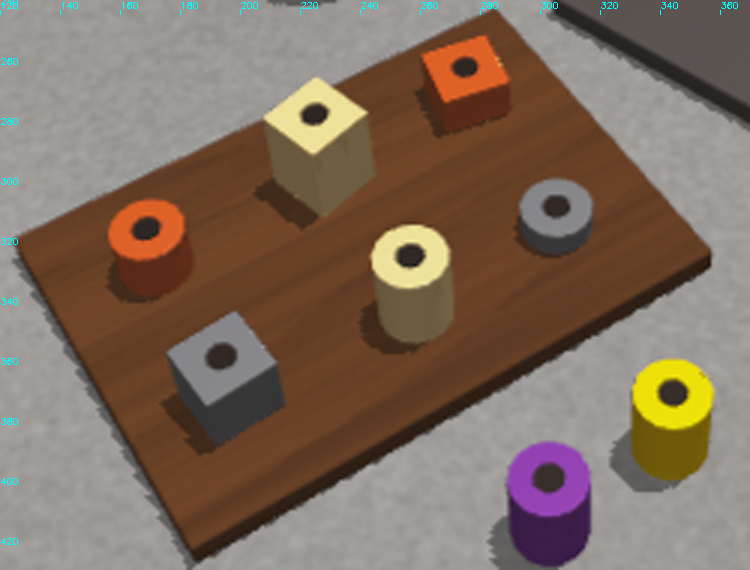

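View pics/c_side_t.png

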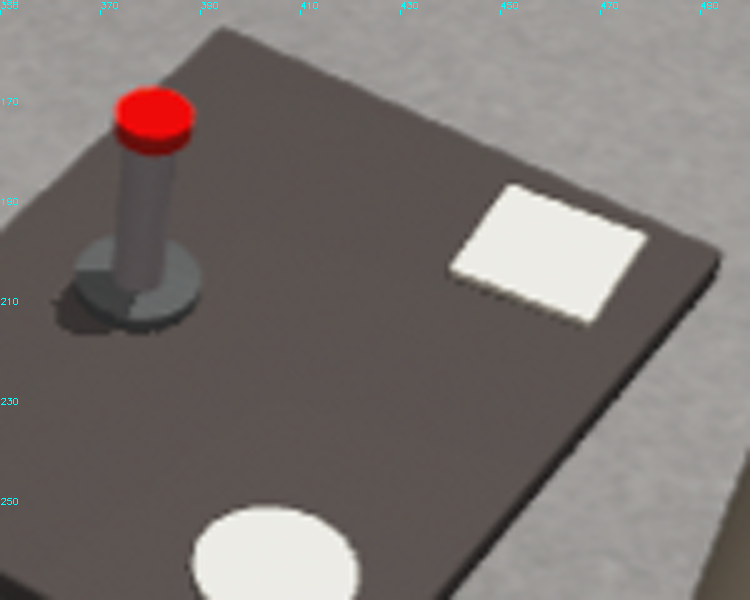

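View pics/c_sc_b.png

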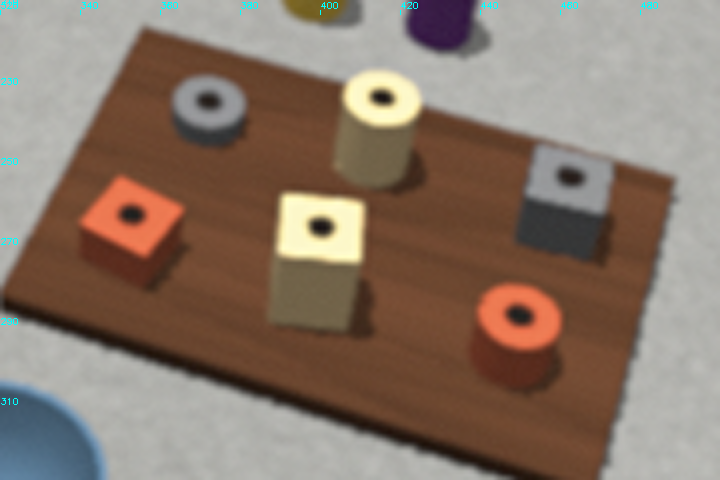

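View pics/c_sc_t.png

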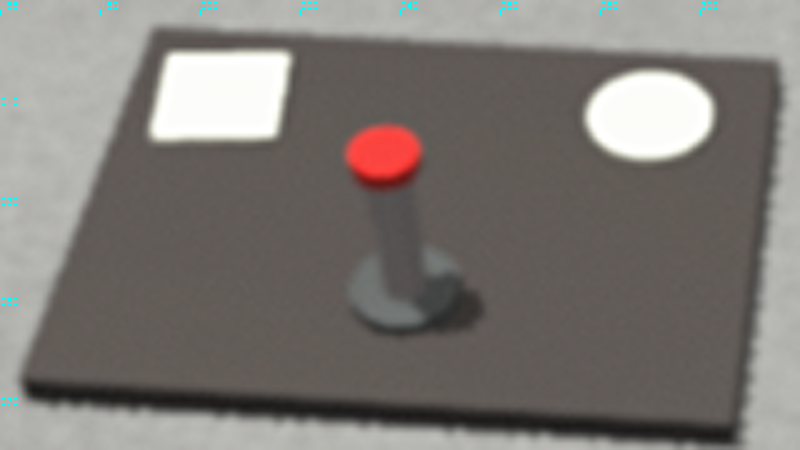

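```bash
cat > h.py <<'E'
import numpy as np
from rig import env, optics
import cv2
def ray(n,u,v,P=None):
    p=P or optics.camera_params(n); x=(u-p['cx'])/p['fx']; y=(v-p['cy'])/p['fy']
    if n=='wrist':
        r=np.hypot(x,y); d=np.array([x/r*np.sin(r),y/r*np.sin(r),np.cos(r)])
    else: d=np.array([x,y,1.])
    return np.array(p['xyz']),p['rotation']@d
def plane(n,u,v,z,P=None):
    o,d=ray(n,u,v,P); return (o+d*(z-o[2])/d[2])[:2]
def proj(n,X,P=None):
    p=P or optics.camera_params(n); c=p['rotation'].T@(np.asarray(X)-p['xyz'])
    if n=='wrist':
        t=np.arctan2(np.hypot(c[0],c[1]),c[2]); k=t/np.hypot(c[0],c[1]); return p['cx']+p['fx']*c[0]*k,p['cy']+p['fy']*c[1]*k
    return p['cx']+p['fx']*c[0]/c[2],p['cy']+p['fy']*c[1]/c[2]
E
python3 - <<'E'
from h import *
np.set_printoptions(precision=4,suppress=True)
def S(x,y): return (120+x/3,240+y/3)
def St(x,y): return (350+x/5,150+y/5)
def C(x,y): return (320+x/4,210+y/4)
def Ct(x,y): return (160+x/5,190+y/5)
# white tile centroids
for n,box in (('side',(380,240,440,290)),('scene',(270,200,310,226))):
    a=cv2.imread(f'pics/{n}0.png'); x0,y0,x1,y1=box
    m=(a[y0:y1,x0:x1].min(2)>200).astype(np.uint8); M=cv2.moments(m,True); u,v=M['m10']/M['m00']+x0,M['m01']/M['m00']+y0
    print('round tile',n,u,v,plane(n,u,v,.019))
for k,z,s,c in (('rc',.06,(410,256),(381,97)),('rt',.045,(146,228),(519,315)),('sc',.065,(314,113),(321,227)),('st',.04,(464,67),(132,214)),('rg',.03,(556,206),(209,101)),('sg',.05,(221,356),(571,177))):
    print(k,plane('side',*S(*s),z),plane('scene',*C(*c),z))
def sq(k,pts):
    pts=np.array(pts); e=np.roll(pts,-1,0)-pts
    a=np.degrees(np.arctan2(e[:,1],e[:,0])); print(k,pts.mean(0),'ang',a,'mod90',a%90,'len',np.linalg.norm(e,axis=1))
sq('sc side',[plane('side',*S(*q),.065) for q in ((265,118),(317,78),(368,114),(315,154))])
sq('sc scene',[plane('scene',*C(*q),.065) for q in ((282,193),(365,201),(360,262),(275,258))])
sq('st side',[plane('side',*S(*q),.04) for q in ((422,57),(488,37),(510,80),(443,101))])
sq('st scene',[plane('scene',*C(*q),.04) for q in ((120,177),(184,211),(148,255),(80,220))])
sq('tile side',[plane('side',*St(*q),.019) for q in ((513,184),(648,235),(591,325),(450,269))])
sq('tile scene',[plane('scene',*Ct(*q),.019) for q in ((165,51),(292,51),(280,139),(149,140))])
print('gauge',plane('side',*St(155,112),.094),plane('scene',*Ct(384,152),.094))
print('bowl',plane('scene',317,331,.045))
E
```

```text
round tile side 404.5313531353135 263.15346534653463 [ 0.4688 -0.0882]
round tile scene 289.54037267080747 212.54347826086956 [ 0.4677 -0.0902]
rc [0.5099 0.1762] [0.5101 0.1753]
rt [0.6164 0.2507] [0.6166 0.2505]
sc [0.6042 0.1585] [0.6044 0.1584]
st [0.5954 0.0725] [0.5954 0.0715]
rg [0.5029 0.0931] [0.503  0.0929]
sg [0.5309 0.2673] [0.5311 0.2678]
sc side [0.6022 0.1587] ang [ -84.1406 -173.7039   94.0962    6.757 ] mod90 [5.8594 6.2961 4.0962 6.757 ] len [0.0342 0.0356 0.0339 0.0345]
sc scene [0.6051 0.1582] ang [  96.6431    3.3447  -79.3788 -176.1419] mod90 [ 6.6431  3.3447 10.6212  3.8581] len [0.0375 0.0369 0.0374 0.0395]
st side [0.594  0.0725] ang [-110.2629  159.4236   69.9114  -20.4333] mod90 [69.7371 69.4236 69.9114 69.5667] len [0.0363 0.0323 0.0362 0.0324]
st scene [0.5962 0.0721] ang [  67.3993  -20.0745 -110.8831  157.9531] mod90 [67.3993 69.9255 69.1169 67.9531] len [0.0362 0.0327 0.0373 0.0338]
tile side [ 0.4999 -0.2702] ang [-165.0124  105.608    14.5974  -75.7762] mod90 [14.9876 15.608  14.5974 14.2238] len [0.0512 0.0536 0.0525 0.0532]
tile scene [ 0.5012 -0.2711] ang [ 104.0641   16.5443  -75.2717 -163.1249] mod90 [14.0641 16.5443 14.7283 16.8751] len [0.0557 0.056  0.0553 0.0567]
gauge [ 0.5888 -0.1545] [ 0.5901 -0.1553]
bowl [0.7613 0.0434]
```

```bash
cat >> h.py <<'E'
def need(x,y,z,ang):
    """turn (units, do first), then tool-frame shifts (units) after the turn; jaw angle world deg"""
    s=env.observe(); R=s['tool_rot']; a=np.degrees(np.arctan2(R[1,2],R[0,2])); d=(ang-a+90)%180-90
    yaw=-d/5; t=np.radians(a+d); zt=np.array([np.cos(t),np.sin(t),0]); xt=np.array([0,0,-1.]); yt=np.cross(zt,xt)
    D=np.array([x,y,z])-s['position']
    print('t %.2f pos'%s['time_s'],np.round(s['position'],4),'jaw %.2f'%a,'w %.4f'%s['grip_width'],'yaw units %.2f'%yaw,'xyz units',np.round([D@xt/.03,D@yt/.03,D@zt/.03],3),'tilt',np.round(R[:2,0],4),'F',np.round(s['ft_force'],1))
E
python3 -m inch '[[-0.3,[0.3,0,0],-1],[-0.3,[0.3,0,0],-1],[-0.3,[0.3,0,0],-1],[-0.3,[0.3,0,0],-1],[-0.3,[0.3,0,0],-1],[-0.3,[0.3,0,0],-1],[-0.3,[0.3,0,0],-1],[-0.3,[0.3,0,0],-1]]' 40
python3 -c "
from h import *
need(.510,.176,.28,-20.6)"
```

```text
time_s: 0.82
position: [0.2485, -0.4906, 0.3321]
tool_rot: [[-0.0, 0.389, 0.921], [0.001, 0.921, -0.389], [-1.0, 0.0, -0.0]]
ft_force: [-0.1, 1.2, 0.0]
grip_width: 0.0555
t 0.82 pos [ 0.2485 -0.4906  0.3321] jaw -22.89 w 0.0555 yaw units -0.46 xyz units [ 1.735 23.866  0.342] tilt [-0.0001  0.0005] F [-0.1  1.2  0. ]
```

```bash
python3 -m inch '[[-0.3,[0,0,0],-0.46],[-0.3,[0,1,0],0],[-0.3,[0,1,0],0],[-0.3,[0,1,0],0],[-0.3,[0,1,0],0],[-0.3,[0,1,0],0],[-0.3,[0,1,0],0],[-0.3,[0,1,0],0]]'
python3 -m inch '[[-0.3,[0,1,0],0],[-0.3,[0,1,0],0],[-0.3,[0,1,0],0],[-0.3,[0,1,0],0],[-0.3,[0,1,0],0],[-0.3,[0,1,0],0],[-0.3,[0,1,0],0],[-0.3,[0,1,0],0]]'
python3 - <<'E'
from h import *
need(.510,.176,.28,-20.6)
E
```

```text
time_s: 1.48
position: [0.3234, -0.293, 0.3326]
tool_rot: [[-0.0, 0.356, 0.934], [0.0, 0.934, -0.356], [-1.0, 0.0, -0.0]]
ft_force: [0.2, -0.9, -0.2]
grip_width: 0.0554
time_s: 2.15
position: [0.4088, -0.0686, 0.3327]
tool_rot: [[-0.0, 0.356, 0.935], [0.0, 0.935, -0.356], [-1.0, 0.0, -0.0]]
ft_force: [0.1, -0.5, 0.4]
grip_width: 0.0555
t 2.15 pos [ 0.4088 -0.0686  0.3327] jaw -20.85 w 0.0555 yaw units -0.05 xyz units [1.757 8.819 0.289] tilt [-0.0001  0.    ] F [ 0.1 -0.5  0.4]
```

```bash
python3 -m inch '[[-0.3,[0,1,0],0],[-0.3,[0,1,0],0],[-0.3,[0,1,0],0],[-0.3,[0,1,0],0],[-0.3,[0,1,0],0],[-0.3,[0.5,1,0],0],[-0.3,[0.6,1,0],0],[-0.3,[0.65,1,0.2],0]]'
python3 -m inch '[[-0.3,[0,0.82,0.09],-0.05],[-0.3,[0,0,0],0],[-0.3,[0,0,0],0],[-0.3,[0,0,0],0],[-0.3,[0,0,0],0],[-0.3,[0,0,0],0],[-0.3,[0,0,0],0],[-0.3,[0,0,0],0]]'
python3 - <<'E'
from h import *
need(.510,.176,.195,-20.6)
P=optics.camera_params('wrist')
cv2.imwrite("pics/w1.png",optics.get_image('wrist')[:,:,::-1])
import pickle; pickle.dump(P,open('w1.pkl','wb'))
for k,X in dict(rc=(.51,.1758,.06),sc=(.6043,.1585,.065),rt=(.6165,.2505,.045),st=(.5954,.072,.04)).items(): print(k,proj('wrist',X,P))
E
```

```text
time_s: 2.82
position: [0.4993, 0.1539, 0.2798]
tool_rot: [[0.001, 0.355, 0.935], [0.0, 0.935, -0.355], [-1.0, 0.0, 0.0]]
ft_force: [1.2, -0.5, 0.2]
grip_width: 0.0557
time_s: 3.48
position: [0.5108, 0.1736, 0.2805]
tool_rot: [[0.0, 0.352, 0.936], [0.0, 0.936, -0.352], [-1.0, 0.0, 0.0]]
ft_force: [0.8, -0.3, -0.1]
grip_width: 0.0556
t 3.48 pos [0.5108 0.1736 0.2805] jaw -20.63 w 0.0556 yaw units -0.01 xyz units [ 2.851  0.065 -0.052] tilt [0.0004 0.    ] F [ 0.8 -0.3 -0.1]
rc (np.float64(308.15968208478137), np.float64(271.3380474761142))
sc (np.float64(477.3960744919485), np.float64(243.78466632279086))
rt (np.float64(438.1248629371657), np.float64(80.0206780753098))
st (np.float64(472.7710922335963), np.float64(347.6077592054211))
```

View pics/w1.png

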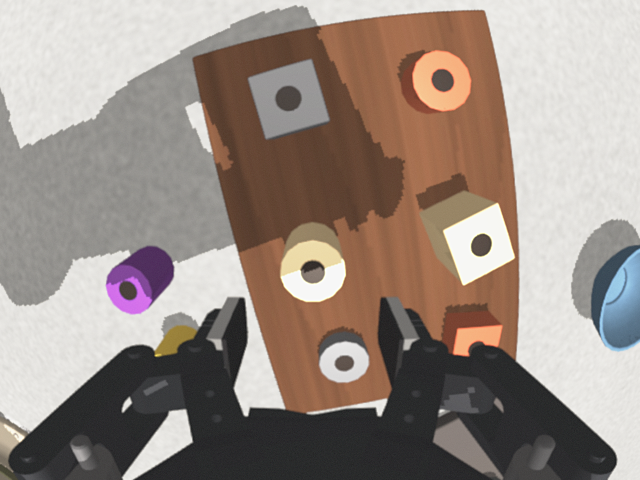

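```bash
python3 -m inch '[[-0.3,[0.4,0.06,-0.03],0],[-0.3,[0.5,0,0],0],[-0.3,[0.5,0,0],0],[-0.3,[0.5,0,0],0],[-0.3,[0.5,0,0],0],[-0.3,[0.3,0,0],0],[-0.3,[0.15,0,0],0],[-0.3,[0,0,0],0]]'
python3 - <<'E'
from h import *
need(.510,.176,.195,-20.6)
cv2.imwrite("pics/s1.png",optics.get_image('side')[:,:,::-1][200:440,120:440])
E
```

```text
time_s: 4.2
position: [0.5106, 0.176, 0.1942]
tool_rot: [[-0.001, 0.352, 0.936], [-0.0, 0.936, -0.352], [-1.0, -0.001, -0.001]]
ft_force: [-0.2, -0.0, -0.4]
grip_width: 0.0554
t 4.20 pos [0.5106 0.176  0.1942] jaw -20.60 w 0.0554 yaw units -0.00 xyz units [-0.028 -0.007 -0.019] tilt [-0.0013 -0.0001] F [-0.2 -0.  -0.4]
```

View pics/s1.png

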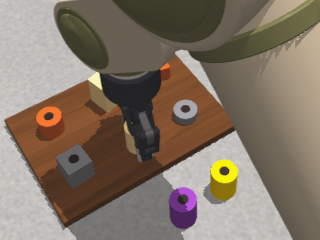

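The gripper straddles the cream round. Closing now.

```bash
python3 -m inch '[[0.4,[0,0,0],0],[0.4,[0,0,0],0],[0.4,[0,0,0],0],[0.4,[0,0,0],0],[0.4,[0,0,0],0],[0.4,[0,0,0],0],[0.4,[0,0,0],0],[0.4,[0,0,0],0]]' 40
python3 - <<'E'
from h import *
need(.510,.176,.195,-20.6)
P=optics.camera_params('wrist')
cv2.imwrite("pics/w2.png",optics.get_image('wrist')[:,:,::-1])
E
```

```text
time_s: 4.92
position: [0.5108, 0.1762, 0.1957]
tool_rot: [[0.002, 0.352, 0.936], [0.0, 0.936, -0.352], [-1.0, 0.001, 0.002]]
ft_force: [-0.6, 0.1, 5.6]
grip_width: 0.0355
t 4.92 pos [0.5108 0.1762 0.1957] jaw -20.59 w 0.0355 yaw units 0.00 xyz units [ 0.022 -0.015 -0.023] tilt [0.0018 0.0002] F [-0.6  0.1  5.6]
```

View pics/w2.png

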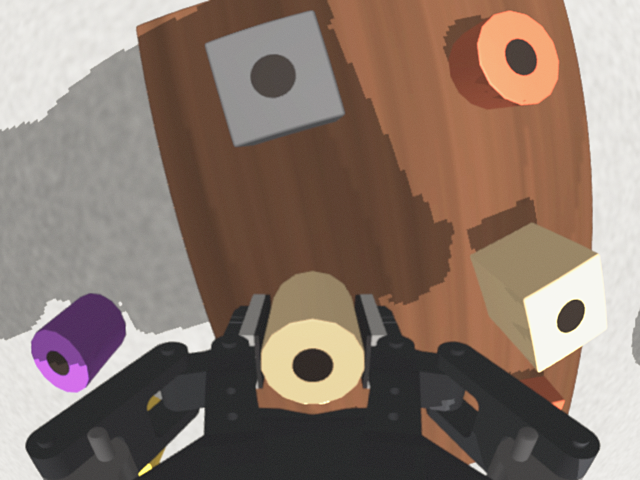

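```bash
python3 -m inch '[[0.4,[-0.2,0,0],0],[0.4,[-0.4,0,0],0],[0.4,[-0.6,0,0],0],[0.4,[-0.6,0,0],0],[0.4,[-0.6,0,0],0],[0.4,[-0.6,0,0],0],[0.4,[-0.4,0,0],0],[0.4,[-0.2,0,0],0]]'
python3 - <<'E'
from h import *
need(.440,-.164,.30,-20.6)
E
```

```text
time_s: 5.63
position: [0.5106, 0.1761, 0.3048]
tool_rot: [[0.003, 0.352, 0.936], [0.0, 0.936, -0.352], [-1.0, 0.001, 0.002]]
ft_force: [-0.1, -0.1, -0.3]
grip_width: 0.0353
t 5.63 pos [0.5106 0.1761 0.3048] jaw -20.58 w 0.0353 yaw units 0.00 xyz units [  0.158 -11.441   1.786] tilt [0.0028 0.0003] F [-0.1 -0.1 -0.3]
```

```bash
python3 -m inch '[[0.4,[0,-0.5,0.1],0],[0.4,[0,-0.9,0.15],0],[0.4,[0,-1,0.15],0],[0.4,[0,-1,0.15],0],[0.4,[0,-1,0.15],0],[0.4,[0,-1,0.15],0],[0.4,[0,-1,0.15],0],[0.4,[0,-1,0.15],0]]'
python3 -m inch '[[0.4,[0,-1,0.15],0],[0.4,[0,-1,0.15],0],[0.4,[0,-1,0.15],0],[0.4,[0,-0.7,0.15],0],[0.4,[0,-0.34,0.04],0],[0.4,[0,0,0],0],[0.4,[0,0,0],0],[0.4,[0,0,0],0]]'
python3 - <<'E'
from h import *
need(.4683,-.0892,.205,-20.6)
P=optics.camera_params('wrist')
cv2.imwrite("pics/w3.png",optics.get_image('wrist')[:,:,::-1])
import pickle; pickle.dump(P,open('w3.pkl','wb'))
print(proj('wrist',(.4683,-.0892,.019),P),proj('wrist',(.5005,-.2706,.019),P))
E
```

```text
time_s: 6.3
position: [0.4642, -0.0451, 0.3026]
tool_rot: [[-0.001, 0.352, 0.936], [0.0, 0.936, -0.352], [-1.0, -0.0, -0.001]]
ft_force: [0.8, 1.2, -1.2]
grip_width: 0.0351
time_s: 6.97
position: [0.4403, -0.1629, 0.3026]
tool_rot: [[-0.0, 0.351, 0.936], [0.001, 0.936, -0.351], [-1.0, 0.0, -0.001]]
ft_force: [0.6, 0.8, -0.3]
grip_width: 0.0349
t 6.97 pos [ 0.4403 -0.1629  0.3026] jaw -20.53 w 0.0349 yaw units 0.01 xyz units [3.254 2.63  0.009] tilt [-0.0004  0.0006] F [ 0.6  0.8 -0.3]
(np.float64(311.76977114719114), np.float64(130.17608200371654)) (np.float64(427.3455440863639), np.float64(337.14100339844543))
```

View pics/w3.png

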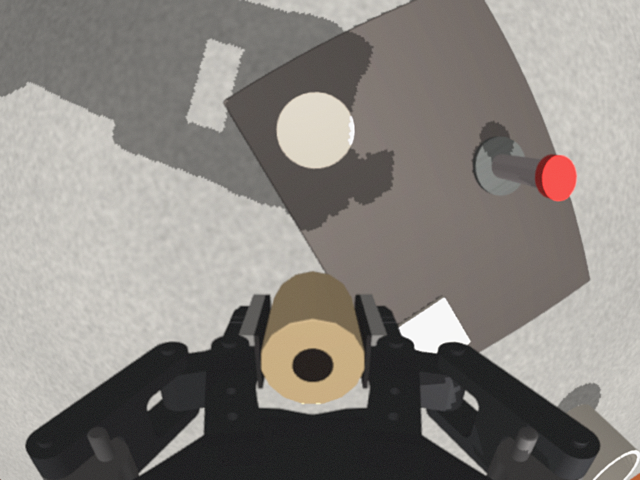

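```bash
python3 -m inch '[[0.4,[0,0.4,0],0],[0.4,[0,0.8,0],0],[0.4,[0,0.8,0],0],[0.4,[0,0.5,0],0],[0.4,[0.3,0.14,0.02],0],[0.4,[0.6,0,0],0],[0.4,[0.7,0,0],0],[0.4,[0.6,0,0],0]]'
python3 -m inch '[[0.4,[0.4,0,0],0],[0.4,[0.3,0,0],0],[0.4,[0.2,0,0],0],[0.4,[0.1,0,0],0],[0.4,[0,0,0],0],[0.4,[0,0,0],0],[0.4,[0,0,0],0],[0.4,[0,0,0],0]]'
python3 - <<'E'
from h import *
need(.4691,-.0888,.2005,-20.6)
cv2.imwrite("pics/sd4.png",cv2.resize(optics.get_image('side')[:,:,::-1][190:310,330:490],None,fx=4,fy=4,interpolation=2))
cv2.imwrite("pics/sc4.png",cv2.resize(optics.get_image('scene')[:,:,::-1][140:260,210:370],None,fx=4,fy=4,interpolation=2))
E
```

```text
time_s: 7.68
position: [0.4684, -0.0895, 0.2353]
tool_rot: [[-0.0, 0.35, 0.937], [0.0, 0.937, -0.35], [-1.0, -0.0, -0.0]]
ft_force: [0.0, -0.2, -1.7]
grip_width: 0.035
time_s: 8.35
position: [0.4687, -0.0901, 0.2072]
tool_rot: [[0.001, 0.352, 0.936], [-0.0, 0.936, -0.352], [-1.0, -0.0, 0.001]]
ft_force: [-0.7, -0.3, -0.5]
grip_width: 0.035
t 8.35 pos [ 0.4687 -0.0901  0.2072] jaw -20.59 w 0.0350 yaw units 0.00 xyz units [ 0.225  0.046 -0.004] tilt [ 0.0011 -0.0005] F [-0.7 -0.3 -0.5]
```

View pics/sd4.png

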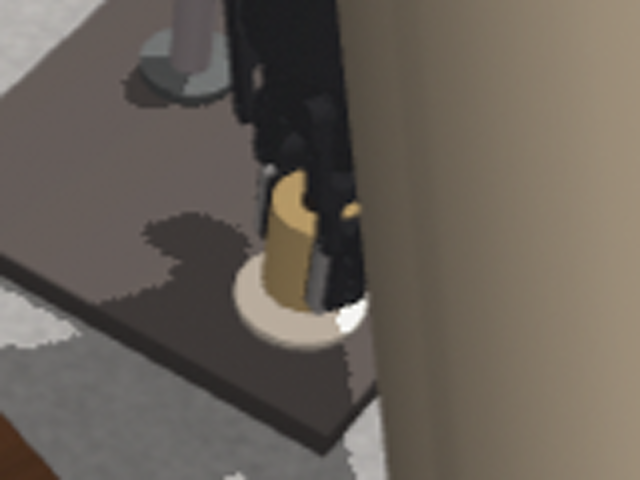

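View pics/sc4.png

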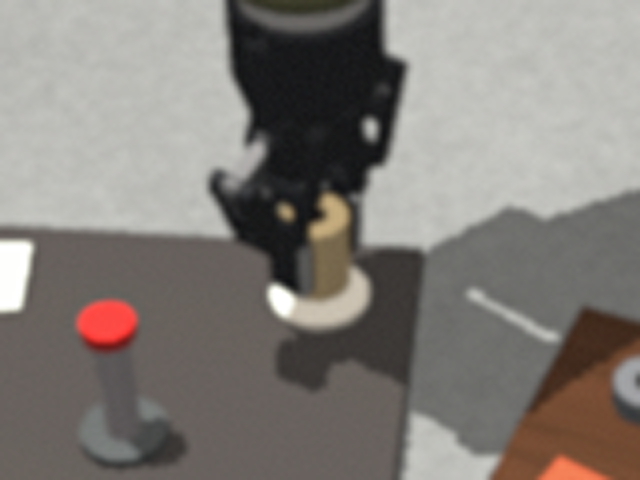

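Piece hovers over the tile. Lowering the last ~6.5 mm with a small y correction.

```bash
python3 -m inch '[[0.4,[0.08,0.04,0],0],[0.4,[0.06,0,0],0],[0.4,[0.05,0,0],0],[0.4,[0.03,0,0],0],[0.4,[0.02,0,0],0],[0.4,[0,0,0],0],[0.4,[0,0,0],0],[0.4,[0,0,0],0]]'
python3 - <<'E'
from h import *
need(.4691,-.0888,.2000,-20.6)
E
```

```text
time_s: 9.12
position: [0.469, -0.089, 0.1997]
tool_rot: [[-0.0, 0.352, 0.936], [0.0, 0.936, -0.352], [-1.0, 0.0, -0.0]]
ft_force: [-2.3, 1.9, 4.5]
grip_width: 0.0352
t 9.12 pos [ 0.469  -0.089   0.1997] jaw -20.59 w 0.0352 yaw units 0.00 xyz units [-0.011  0.006  0.002] tilt [-0.0001  0.    ] F [-2.3  1.9  4.5]
```

```bash
python3 -m inch '[[0.1,[0,0,0],0],[0.05,[0,0,0],0],[0,[0,0,0],0],[-0.1,[0,0,0],0],[-0.2,[0,0,0],0],[-0.3,[0,0,0],0],[-0.3,[0,0,0],0],[-0.3,[0,0,0],0]]'
python3 -m inch '[[-0.3,[-0.3,0,0],0],[-0.3,[-0.5,0,0],0],[-0.3,[-0.6,0,0],0],[-0.3,[-0.6,0,0],0],[-0.3,[-0.6,0,0],0],[-0.3,[-0.6,0,0],0],[-0.3,[-0.5,0,0],0],[-0.3,[-0.3,0,0],0]]'
python3 - <<'E'
from h import *
need(.6165,.2505,.31,-20.6)
P=optics.camera_params('wrist')
cv2.imwrite("pics/w5.png",optics.get_image('wrist')[:,:,::-1])
import pickle; pickle.dump(P,open('w5.pkl','wb'))
E
```

```text
time_s: 9.78
position: [0.469, -0.089, 0.1995]
tool_rot: [[-0.0, 0.352, 0.936], [0.0, 0.936, -0.352], [-1.0, 0.0, -0.0]]
ft_force: [0.6, 0.5, -0.3]
grip_width: 0.0556
time_s: 10.45
position: [0.469, -0.0889, 0.3218]
tool_rot: [[0.003, 0.352, 0.936], [-0.001, 0.936, -0.352], [-1.0, -0.0, 0.003]]
ft_force: [0.5, 1.2, 0.5]
grip_width: 0.0556
t 10.45 pos [ 0.469  -0.0889  0.3218] jaw -20.59 w 0.0556 yaw units 0.00 xyz units [ 0.392 12.321  0.622] tilt [ 0.0025 -0.0012] F [0.5 1.2 0.5]
```

View pics/w5.png

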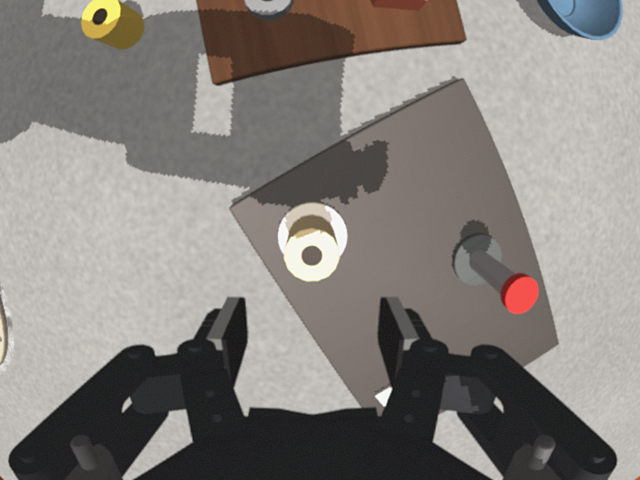

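```bash
python3 -m inch '[[-0.3,[0,0.5,0.05],0],[-0.3,[0,0.9,0.05],0],[-0.3,[0,1,0.05],0],[-0.3,[0,1,0.05],0],[-0.3,[0,1,0.05],0],[-0.3,[0,1,0.05],0],[-0.3,[0,1,0.05],0],[-0.3,[0,1,0.05],0]]'
python3 -m inch '[[-0.3,[0,1,0.05],0],[-0.3,[0,1,0.05],0],[-0.3,[0,1,0.05],0],[-0.3,[0,0.9,0.05],0],[-0.3,[0,0.6,0.02],0],[-0.3,[0,0.3,0],0],[-0.3,[0,0.12,0],0],[-0.3,[0,0,0],0]]'
python3 - <<'E'
from h import *
need(.6165,.2505,.192,-20.6)
P=optics.camera_params('wrist')
cv2.imwrite("pics/w6.png",optics.get_image('wrist')[:,:,::-1])
for n in('side','scene'): cv2.imwrite(f"pics/{n}6.png",optics.get_image(n)[:,:,::-1])
for k,X in dict(rc=(.51,.1758,.06),sc=(.6043,.1585,.065),rt=(.6165,.2505,.045),st=(.5954,.072,.04)).items(): print(k,proj('wrist',X,P))
a=cv2.imread('pics/side6.png');b=cv2.imread('pics/scene6.png')
cv2.imwrite('pics/x6.png',np.hstack([cv2.resize(a[215:295,365:445],None,fx=5,fy=5,interpolation=2),cv2.resize(b[175:235,260:320],(400,400),interpolation=2)]))
E
```

```text
time_s: 11.17
position: [0.5586, 0.1161, 0.3189]
tool_rot: [[-0.001, 0.352, 0.936], [-0.0, 0.936, -0.352], [-1.0, -0.0, -0.001]]
ft_force: [1.2, -0.8, -0.1]
grip_width: 0.0555
time_s: 11.83
position: [0.6164, 0.2505, 0.3189]
tool_rot: [[-0.001, 0.351, 0.936], [-0.0, 0.936, -0.351], [-1.0, -0.001, -0.001]]
ft_force: [0.3, -0.3, -0.0]
grip_width: 0.0557
t 11.83 pos [0.6164 0.2505 0.3189] jaw -20.57 w 0.0557 yaw units 0.01 xyz units [4.231e+00 2.000e-03 4.000e-03] tilt [-0.001  -0.0004] F [ 0.3 -0.3 -0. ]
rc (np.float64(217.828711870573), np.float64(383.64724874393573))
sc (np.float64(340.36945307693134), np.float64(372.43653528870306))
rt (np.float64(311.62000379370835), np.float64(246.30795912470273))
st (np.float64(359.1834427205639), np.float64(428.5386769482453))
```

View pics/w6.png

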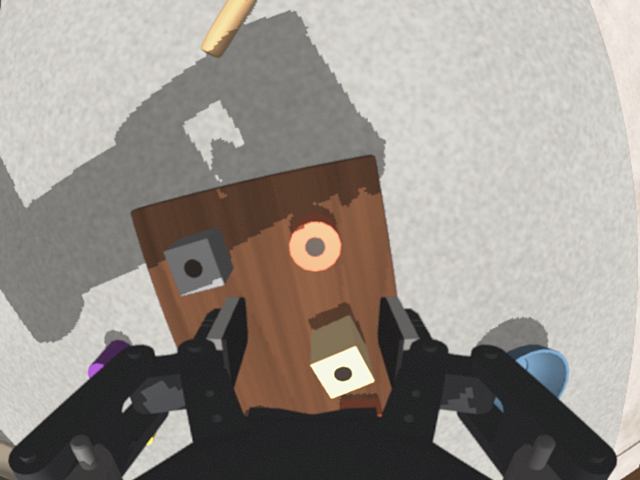

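View pics/x6.png

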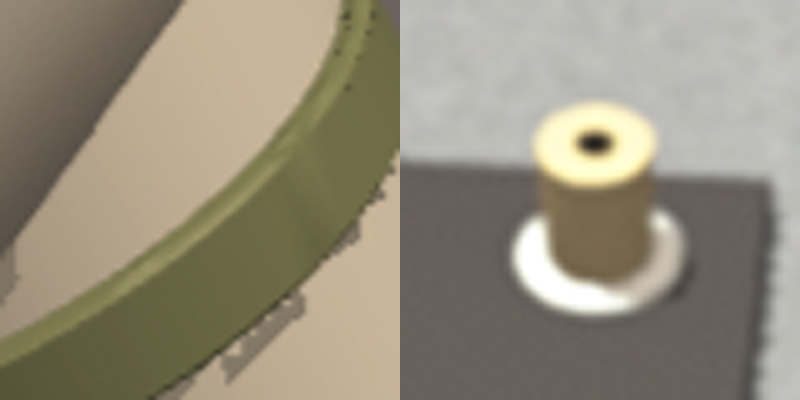

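```bash
python3 - <<'E'
from h import *
print('rc placed scene',plane('scene',289.1,196.45,.064),'tile scene .4677 -.0902')
import pickle
P=pickle.load(open('w5.pkl','rb'))
print('wrist rc',plane('wrist',312,256,.064,P),'tile',plane('wrist',313,236,.019,P))
a=cv2.imread('pics/w5.png'); cv2.imwrite('pics/w5c.png',cv2.resize(a[190:300,260:370],None,fx=5,fy=5,interpolation=2))
E
python3 -m inch '[[-0.3,[0.4,0,0.03],0],[-0.3,[0.7,0,0],0],[-0.3,[0.8,0,0],0],[-0.3,[0.8,0,0],0],[-0.3,[0.7,0,0],0],[-0.3,[0.4,0,0],0],[-0.3,[0.25,0,0],0],[-0.3,[0.1,0,0],0]]'
python3 -c "
from h import *
need(.6168,.2505,.192,-20.6)"
```

```text
rc placed scene [ 0.46733822 -0.08953847] tile scene .4677 -.0902
wrist rc [ 0.46963077 -0.0908291 ] tile [ 0.47099063 -0.08985156]
time_s: 12.65
position: [0.6173, 0.2496, 0.1945]
tool_rot: [[-0.001, 0.352, 0.936], [-0.0, 0.936, -0.352], [-1.0, -0.0, -0.001]]
ft_force: [0.7, 0.2, -0.1]
grip_width: 0.0556
t 12.65 pos [0.6173 0.2496 0.1945] jaw -20.63 w 0.0556 yaw units -0.01 xyz units [ 0.084  0.021 -0.027] tilt [-0.0008 -0.0002] F [ 0.7  0.2 -0.1]
```

View pics/w5c.png

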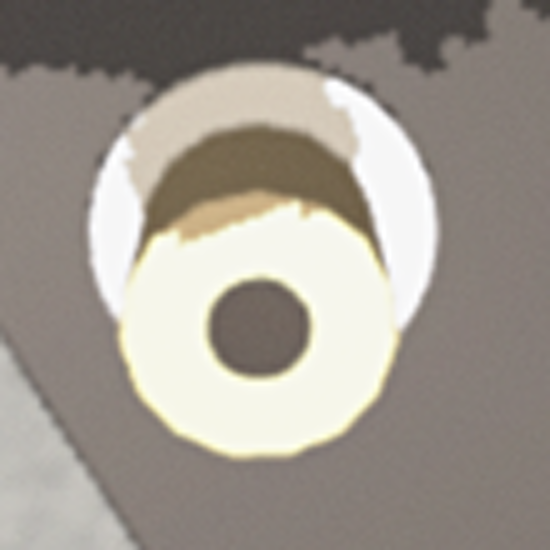

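```bash
python3 -m inch '[[-0.3,[0.08,0.02,-0.02],0],[-0.3,[0,0,0],0],[0.4,[0,0,0],0],[0.4,[0,0,0],0],[0.4,[0,0,0],0],[0.4,[0,0,0],0],[0.4,[0,0,0],0],[0.4,[0,0,0],0]]' 40
python3 - <<'E'
from h import *
need(.6168,.2505,.192,-20.6)
cv2.imwrite("pics/w7.png",optics.get_image('wrist')[:,:,::-1])
E
```

```text
time_s: 13.32
position: [0.6171, 0.251, 0.1939]
tool_rot: [[0.002, 0.352, 0.936], [0.0, 0.936, -0.352], [-1.0, 0.001, 0.002]]
ft_force: [-0.9, 0.4, 5.9]
grip_width: 0.0348
t 13.32 pos [0.6171 0.251  0.1939] jaw -20.58 w 0.0348 yaw units 0.00 xyz units [ 0.062 -0.02  -0.004] tilt [0.002  0.0005] F [-0.9  0.4  5.9]
```

View pics/w7.png

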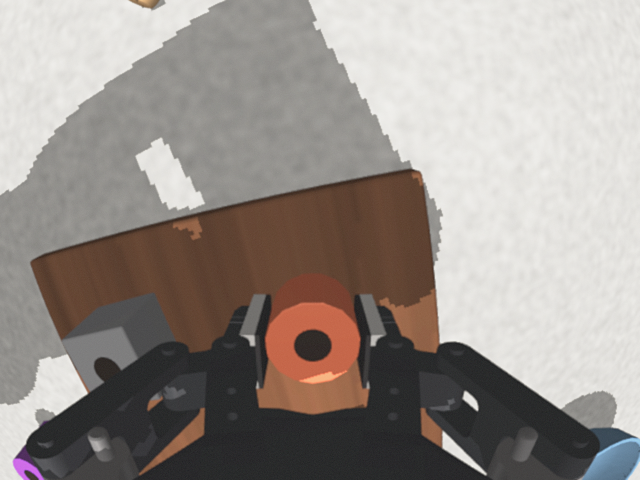

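```bash
python3 -m inch '[[0.4,[-0.2,0,0],0],[0.4,[-0.5,0,0],0],[0.4,[-0.8,0,0],0],[0.4,[-0.9,0,0],0],[0.4,[-0.9,0,0],0],[0.4,[-0.8,0,0],0],[0.4,[-0.5,0,0],0],[0.4,[-0.2,0,0],0]]'
python3 -c "
from h import *
need(.4690,-.0890,.31,-20.6)"
```

```text
time_s: 14.03
position: [0.6168, 0.2509, 0.3398]
tool_rot: [[0.004, 0.352, 0.936], [0.001, 0.936, -0.352], [-1.0, 0.002, 0.004]]
ft_force: [0.5, 0.4, -0.8]
grip_width: 0.0349
t 14.03 pos [0.6168 0.2509 0.3398] jaw -20.59 w 0.0349 yaw units 0.00 xyz units [  0.992 -12.34   -0.626] tilt [0.0043 0.0009] F [ 0.5  0.4 -0.8]
```

```bash
python3 -m inch '[[0.4,[0,-0.5,-0.05],0],[0.4,[0,-0.9,-0.05],0],[0.4,[0,-1,-0.05],0],[0.4,[0,-1,-0.05],0],[0.4,[0,-1,-0.05],0],[0.4,[0,-1,-0.05],0],[0.4,[0,-1,-0.05],0],[0.4,[0,-1,-0.05],0]]'
python3 -m inch '[[0.4,[0,-1,-0.05],0],[0.4,[0,-1,-0.05],0],[0.4,[0,-1,-0.05],0],[0.4,[0,-0.9,-0.05],0],[0.4,[0,-0.6,-0.03],0],[0.4,[0.3,-0.3,0],0],[0.4,[0.4,-0.14,0],0],[0.4,[0.3,0,0],0]]'
python3 -m inch '[[0.4,[0,0,0],0],[0.4,[0,0,0],0],[0.4,[0,0,0],0],[0.4,[0,0,0],0],[0.4,[0,0,0],0],[0.4,[0,0,0],0],[0.4,[0,0,0],0],[0.4,[0,0,0],0]]'
python3 -c "
from h import *
need(.4690,-.0890,.2434,-20.6)"
```

```text
time_s: 14.7
position: [0.5267, 0.0462, 0.336]
tool_rot: [[-0.001, 0.352, 0.936], [0.0, 0.936, -0.352], [-1.0, -0.0, -0.001]]
ft_force: [0.4, 0.1, -0.7]
grip_width: 0.0348
time_s: 15.37
position: [0.4685, -0.0897, 0.3055]
tool_rot: [[-0.001, 0.353, 0.936], [0.0, 0.936, -0.353], [-1.0, -0.0, -0.001]]
ft_force: [-0.1, 1.0, -0.8]
grip_width: 0.0348
time_s: 16.03
position: [0.4691, -0.0889, 0.3068]
tool_rot: [[0.0, 0.352, 0.936], [-0.0, 0.936, -0.352], [-1.0, 0.0, 0.0]]
ft_force: [0.3, 0.3, -0.1]
grip_width: 0.0349
t 16.03 pos [ 0.4691 -0.0889  0.3068] jaw -20.58 w 0.0349 yaw units 0.00 xyz units [ 2.112e+00 -3.000e-03 -1.000e-03] tilt [ 0.0003 -0.0001] F [ 0.3  0.3 -0.1]
```

```bash
python3 -m inch '[[0.4,[0.3,0,0],0],[0.4,[0.5,0,0],0],[0.4,[0.5,0,0],0],[0.4,[0.3,0,0],0],[0.4,[0.2,0,0],0],[0.4,[0.1,0,0],0],[0.4,[0,0,0],0],[0.4,[0,0,0],0]]'
python3 - <<'E'
from h import *
need(.4690,-.0890,.2434,-20.6)
a=optics.get_image('side')[:,:,::-1];b=optics.get_image('scene')[:,:,::-1]
cv2.imwrite('pics/x8.png',np.hstack([cv2.resize(a[215:295,365:445],None,fx=5,fy=5,interpolation=2),cv2.resize(b[160:240,250:330],(400,400),interpolation=2)]))
E
```

```text
time_s: 16.7
position: [0.4692, -0.0891, 0.2499]
tool_rot: [[0.001, 0.352, 0.936], [-0.0, 0.936, -0.352], [-1.0, -0.0, 0.001]]
ft_force: [-0.1, 1.2, -1.3]
grip_width: 0.0348
t 16.70 pos [ 0.4692 -0.0891  0.2499] jaw -20.59 w 0.0348 yaw units 0.00 xyz units [ 0.217 -0.001 -0.007] tilt [ 0.0005 -0.0003] F [-0.1  1.2 -1.3]
```

View pics/x8.png

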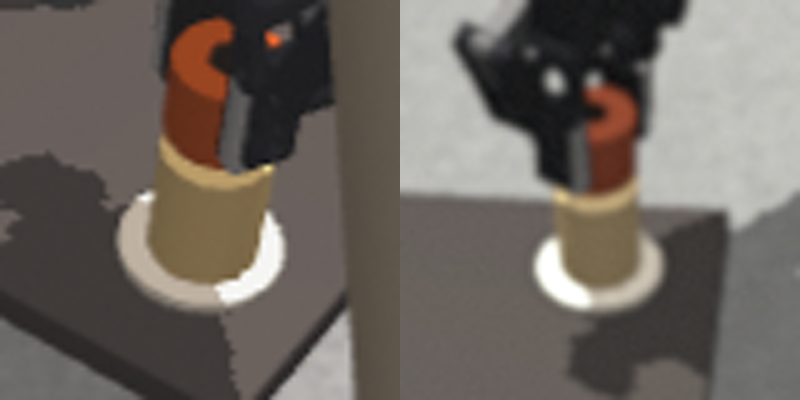

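Terracotta is aligned above the cream with a gap of about 6 mm. Lowering.

```bash
python3 -m inch '[[0.4,[0.08,0,0],0],[0.4,[0.06,0,0],0],[0.4,[0.04,0,0],0],[0.4,[0.03,0,0],0],[0.4,[0,0,0],0],[0.4,[0,0,0],0],[0.4,[0,0,0],0],[0.4,[0,0,0],0]]'
python3 -c "
from h import *
need(.4690,-.0890,.2430,-20.6)"
```

```text
time_s: 17.47
position: [0.4691, -0.089, 0.2434]
tool_rot: [[0.0, 0.352, 0.936], [-0.0, 0.936, -0.352], [-1.0, -0.0, 0.0]]
ft_force: [0.5, 0.3, 0.1]
grip_width: 0.0349
t 17.47 pos [ 0.4691 -0.089   0.2434] jaw -20.59 w 0.0349 yaw units 0.00 xyz units [ 0.013 -0.001 -0.002] tilt [ 0.0001 -0.0001] F [0.5 0.3 0.1]
```

```bash
python3 -m inch '[[0.4,[0.02,0,0],0],[0.4,[0,0,0],0],[0.4,[0.01,0,0],0],[0.4,[0,0,0],0],[0.4,[0,0,0],0],[0.4,[0,0,0],0],[0.4,[0,0,0],0],[0.4,[0,0,0],0]]'
python3 -c "
from h import *
need(.4690,-.0890,.2430,-20.6)"
```

```text
time_s: 18.13
position: [0.4691, -0.089, 0.2428]
tool_rot: [[0.0, 0.352, 0.936], [-0.0, 0.936, -0.352], [-1.0, -0.0, 0.0]]
ft_force: [-1.3, 0.0, 5.0]
grip_width: 0.0347
t 18.13 pos [ 0.4691 -0.089   0.2428] jaw -20.59 w 0.0347 yaw units 0.00 xyz units [-0.008 -0.001 -0.002] tilt [ 0.0004 -0.0002] F [-1.3  0.   5. ]
```

```bash
python3 -m inch '[[0.1,[0,0,0],0],[0.05,[0,0,0],0],[0,[0,0,0],0],[-0.1,[0,0,0],0],[-0.2,[0,0,0],0],[-0.3,[0,0,0],0],[-0.3,[0,0,0],0],[-0.3,[0,0,0],0]]'
python3 -m inch '[[-0.3,[-0.2,0,0],0],[-0.3,[-0.4,0,0],0],[-0.3,[-0.4,0,0],0],[-0.3,[-0.5,0,0],-1],[-0.3,[-0.5,0,0],-1],[-0.3,[-0.5,0,0],-1],[-0.3,[-0.4,0,0],-1],[-0.3,[-0.2,0,0],-1]]'
python3 - <<'E'
from h import *
need(.6045,.1587,.33,5.6)
cv2.imwrite("pics/w9.png",optics.get_image('wrist')[:,:,::-1])
E
```

```text
time_s: 18.8
position: [0.4691, -0.089, 0.2424]
tool_rot: [[-0.0, 0.352, 0.936], [0.0, 0.936, -0.352], [-1.0, 0.0, -0.0]]
ft_force: [-0.2, -0.3, 0.4]
grip_width: 0.0558
time_s: 19.47
position: [0.469, -0.089, 0.3374]
tool_rot: [[0.002, -0.081, 0.997], [-0.001, 0.997, 0.081], [-1.0, -0.001, 0.002]]
ft_force: [1.2, -0.1, -0.0]
grip_width: 0.0554
t 19.47 pos [ 0.469  -0.089   0.3374] jaw 4.66 w 0.0554 yaw units -0.19 xyz units [0.247 7.775 5.299] tilt [ 0.0024 -0.0011] F [ 1.2 -0.1 -0. ]
```

View pics/w9.png

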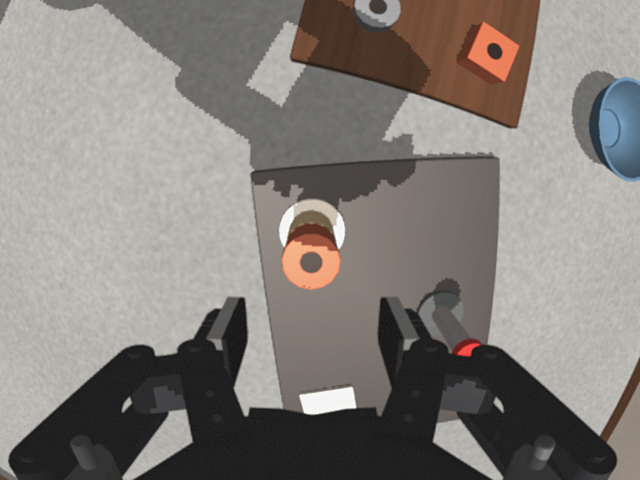

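```bash
python3 -m inch '[[-0.3,[0,0,0],-0.19],[-0.3,[0,0.6,0.4],0],[-0.3,[0,0.9,0.6],0],[-0.3,[0,1,0.7],0],[-0.3,[0,1,0.7],0],[-0.3,[0,1,0.7],0],[-0.3,[0,1,0.7],0],[-0.3,[0,1,0.6],0]]'
python3 -m inch '[[-0.3,[0,0.7,0.5],0],[-0.3,[0,0.4,0.3],0],[-0.3,[0,0.17,0.1],0],[-0.3,[0,0,0],0],[-0.3,[0,0,0],0],[-0.3,[0,0,0],0],[-0.3,[0,0,0],0],[-0.3,[0,0,0],0]]'
python3 - <<'E'
from h import *
import pickle
need(.6050,.1588,.2,5.6)
P=optics.camera_params('wrist'); pickle.dump(P,open('w10.pkl','wb'))
cv2.imwrite("pics/w10.png",optics.get_image('wrist')[:,:,::-1])
a=cv2.imread('pics/w10.png'); cv2.imwrite('pics/w10c.png',cv2.resize(a[180:320,250:400],None,fx=4,fy=4,interpolation=2))
print(proj('wrist',(.6043,.1585,.065),P))
a=optics.get_image('scene')[:,:,::-1]; cv2.imwrite('pics/x10.png',cv2.resize(a[170:240,180:310],None,fx=6,fy=6,interpolation=2))
E
```

```text
time_s: 20.18
position: [0.583, 0.1193, 0.3346]
tool_rot: [[-0.001, -0.091, 0.996], [-0.0, 0.996, 0.091], [-1.0, 0.0, -0.001]]
ft_force: [-0.2, -1.7, -0.0]
grip_width: 0.0557
time_s: 20.85
position: [0.6054, 0.1571, 0.3357]
tool_rot: [[0.0, -0.092, 0.996], [-0.0, 0.996, 0.092], [-1.0, -0.0, 0.0]]
ft_force: [-0.7, 0.3, -0.6]
grip_width: 0.0553
t 20.85 pos [0.6054 0.1571 0.3357] jaw 5.28 w 0.0553 yaw units -0.06 xyz units [ 4.522  0.058 -0.008] tilt [ 0.0001 -0.0001] F [-0.7  0.3 -0.6]
(np.float64(309.4986593733952), np.float64(245.24222868644017))
```

View pics/w10c.png

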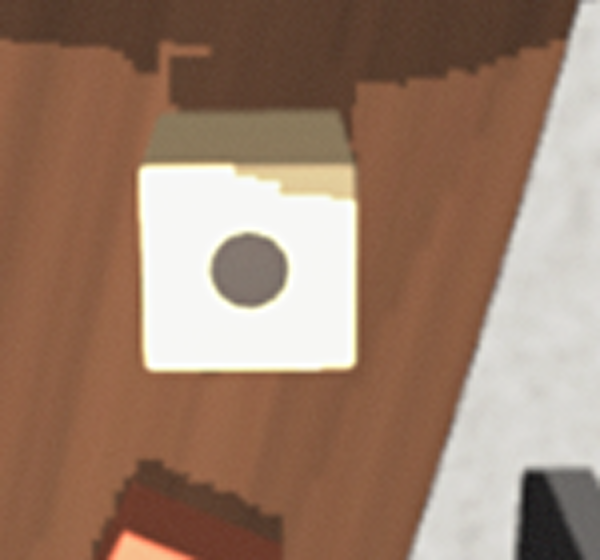

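View pics/x10.png

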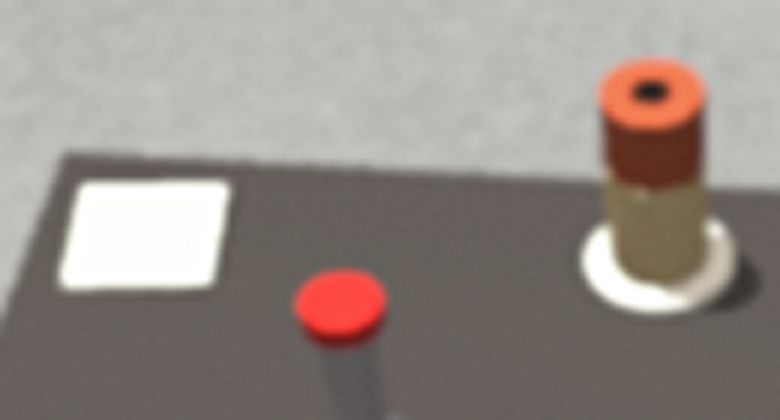

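```bash
python3 -m inch '[[-0.3,[0.3,0.04,-0.01],-0.16],[-0.3,[0.6,0,0],0],[-0.3,[0.8,0,0],0],[-0.3,[0.8,0,0],0],[-0.3,[0.8,0,0],0],[-0.3,[0.6,0,0],0],[-0.3,[0.4,0,0],0],[-0.3,[0.2,0,0],0]]'
python3 -m inch '[[-0.3,[0.08,0,0],0],[-0.3,[0,0,0],0],[0.4,[0,0,0],0],[0.4,[0,0,0],0],[0.4,[0,0,0],0],[0.4,[0,0,0],0],[0.4,[0,0,0],0],[0.4,[0,0,0],0]]'
python3 - <<'E'
from h import *
need(.6050,.1588,.198,5.6)
cv2.imwrite("pics/w11.png",optics.get_image('wrist')[:,:,::-1])
E
```

```text
time_s: 21.62
position: [0.6046, 0.159, 0.1979]
tool_rot: [[-0.004, -0.108, 0.994], [-0.0, 0.994, 0.108], [-1.0, 0.0, -0.004]]
ft_force: [0.3, -0.1, 0.7]
grip_width: 0.0556
time_s: 22.28
position: [0.6053, 0.1591, 0.199]
tool_rot: [[0.002, -0.107, 0.994], [0.0, 0.994, 0.107], [-1.0, -0.0, 0.002]]
ft_force: [-0.8, -0.0, 4.9]
grip_width: 0.0358
t 22.28 pos [0.6053 0.1591 0.199 ] jaw 6.16 w 0.0358 yaw units 0.11 xyz units [ 0.034 -0.01  -0.013] tilt [0.0018 0.0001] F [-0.8 -0.   4.9]
```

View pics/w11.png

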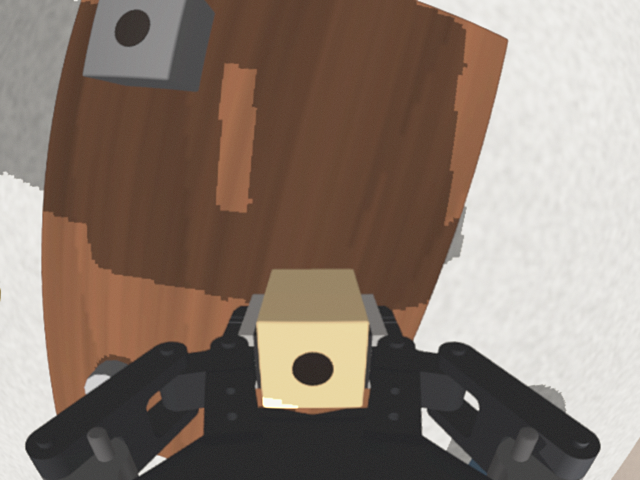

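```bash
python3 -m inch '[[0.4,[-0.2,0,0],0],[0.4,[-0.5,0,0],0],[0.4,[-0.8,0,0],0],[0.4,[-0.9,0,0],0],[0.4,[-1,0,0],0],[0.4,[-1,0,0],-0.3],[0.4,[-0.7,0,0],-0.8],[0.4,[-0.3,0,0],-0.7]]'
python3 -c "
from h import *
need(.522,-.348,.33,15.1)"
```

```text
time_s: 23.0
position: [0.605, 0.1592, 0.3638]
tool_rot: [[0.005, -0.265, 0.964], [0.0, 0.964, 0.265], [-1.0, -0.001, 0.005]]
ft_force: [-0.5, 0.4, -0.4]
grip_width: 0.0359
t 23.00 pos [0.605  0.1592 0.3638] jaw 15.35 w 0.0359 yaw units 0.05 xyz units [  1.128 -15.601  -7.074] tilt [0.0049 0.0004] F [-0.5  0.4 -0.4]
```

```bash
python3 -m inch '[[0.4,[0,-0.5,-0.2],0],[0.4,[0,-0.9,-0.4],0],[0.4,[0,-1,-0.45],0],[0.4,[0,-1,-0.45],0],[0.4,[0,-1,-0.45],0],[0.4,[0,-1,-0.45],0],[0.4,[0,-1,-0.45],0],[0.4,[0,-1,-0.45],0]]'
python3 -m inch '[[0.4,[0,-1,-0.45],0],[0.4,[0,-1,-0.45],0],[0.4,[0,-1,-0.45],0],[0.4,[0,-1,-0.45],0],[0.4,[0,-1,-0.45],0],[0.4,[0,-1,-0.45],0],[0.4,[0.2,-1,-0.45],0],[0.4,[0.3,-0.7,-0.4],0]]'
python3 -m inch '[[0.4,[0.3,-0.4,-0.2],0],[0.4,[0.3,-0.1,-0.12],0.05],[0.4,[0,0,0],0],[0.4,[0,0,0],0],[0.4,[0,0,0],0],[0.4,[0,0,0],0],[0.4,[0,0,0],0],[0.4,[0,0,0],0]]'
python3 - <<'E'
from h import *
import pickle
need(.5013,-.270,.203,15.1)
P=optics.camera_params('wrist'); pickle.dump(P,open('w12.pkl','wb'))
cv2.imwrite("pics/w12.png",optics.get_image('wrist')[:,:,::-1])
print(proj('wrist',(.5005,-.2706,.019),P))
E
```

```text
time_s: 23.67
position: [0.567, -0.0825, 0.3602]
tool_rot: [[-0.0, -0.262, 0.965], [0.0, 0.965, 0.262], [-1.0, 0.0, -0.0]]
ft_force: [0.5, -0.5, -1.7]
grip_width: 0.0356
time_s: 24.33
position: [0.5246, -0.3343, 0.3455]
tool_rot: [[0.001, -0.26, 0.966], [-0.001, 0.966, 0.26], [-1.0, -0.002, 0.001]]
ft_force: [0.8, -0.1, -0.9]
grip_width: 0.036
time_s: 25.0
position: [0.5202, -0.3482, 0.3275]
tool_rot: [[0.001, -0.258, 0.966], [-0.0, 0.966, 0.258], [-1.0, -0.001, 0.0]]
ft_force: [0.9, -0.2, 0.1]
grip_width: 0.036
t 25.00 pos [ 0.5202 -0.3482  0.3275] jaw 14.96 w 0.0360 yaw units -0.03 xyz units [4.151 2.682 0.071] tilt [ 0.0006 -0.0005] F [ 0.9 -0.2  0.1]
(np.float64(312.11037742035865), np.float64(128.177377211954))
```

View pics/w12.png

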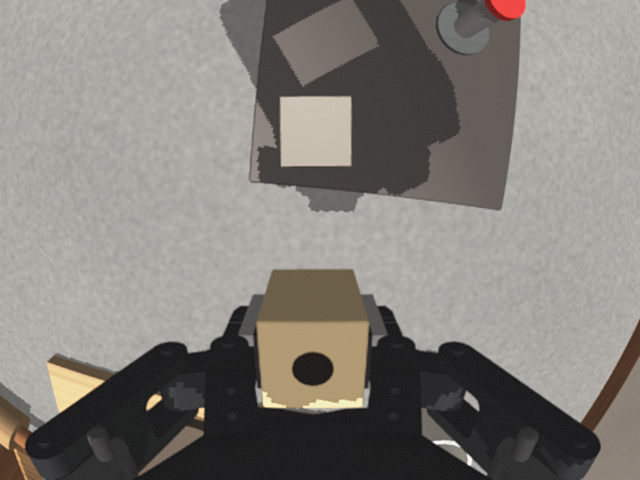

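Run:
```python
from h import *
import pickle
P=pickle.load(open('w12.pkl','rb'))
a=cv2.imread('pics/w12.png')
g=a[80:185,262:370].min(2)
m=(g>140).astype(np.uint8)
n,l,st,c=cv2.connectedComponentsWithStats(m); i=1+np.argmax(st[1:,4]); print(st[i],c[i]+[262,80])
r=cv2.minAreaRect(np.argwhere(l==i)[:,::-1].astype(np.float32)); B=cv2.boxPoints(r)+[262,80]; print(B)
Q=np.array([plane('wrist',*b,.019,P) for b in B]); print(Q,Q.mean(0)); e=np.roll(Q,-1,0)-Q; print(np.degrees(np.arctan2(e[:,1],e[:,0]))%90,np.linalg.norm(e,axis=1))
cv2.imwrite('pics/w12c.png',cv2.resize(a[80:185,262:370],None,fx=5,fy=5,interpolation=2))
```

```text
[  18   17   71   69 4837] [315.4341534  130.94418028]
[[280.  97.]
 [350.  97.]
 [350. 165.]
 [280. 165.]]
[[ 0.47153291 -0.25369098]
 [ 0.52134895 -0.24032516]
 [ 0.53495544 -0.2898296 ]
 [ 0.48437097 -0.30334101]] [ 0.50305207 -0.27179669]
[15.01894864 15.36847694 14.95491182 14.49750068] [0.05157793 0.0513403  0.05235788 0.05128295]
```

View pics/w12c.png

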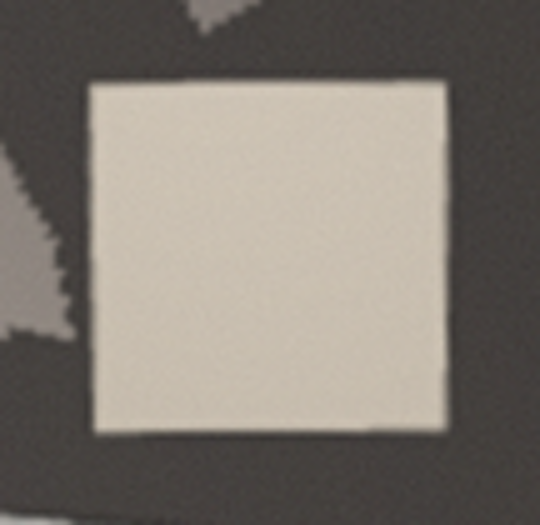

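```bash
python3 - <<'E'
from h import *
import pickle
np.set_printoptions(precision=4,suppress=True)
def go(f,dot,top,tile,tcp,jaw):
    P=pickle.load(open(f,'rb')); d=plane('wrist',*dot,top,P); t=plane('wrist',*tile,.019,P)
    a=np.radians(jaw); z=np.array([np.cos(a),np.sin(a)]); y=np.array([-z[1],z[0]])
    print('dot-TCP (jaw,y) mm',(d-tcp)@z*1e3,(d-tcp)@y*1e3,'tile',t,'TCP target',np.array(tcp)+t-d)
go('w3.pkl',(312.5,365),.3026-.1357,(315,130.5),(.4403,-.1629),-20.53)
go('w12.pkl',(312.7,368.7),.3275-.134,(316,131.3),(.5202,-.3482),14.96)
E
python3 - <<'E'
import cv2
a=cv2.imread('pics/w12.png');b=cv2.imread('pics/w3.png')
import numpy as np
cv2.imwrite('pics/d.png',cv2.resize(np.hstack([b[310:415,250:375],a[310:415,250:375]]),None,fx=3,fy=3,interpolation=2))
E
```

```text
dot-TCP (jaw,y) mm 0.5368811524008091 -1.188075824529884 tile [ 0.4703 -0.0902] TCP target [ 0.4702 -0.0889]
dot-TCP (jaw,y) mm 0.9758074116704153 -2.2015534165613984 tile [ 0.5039 -0.2721] TCP target [ 0.5024 -0.2702]
```

View pics/d.png

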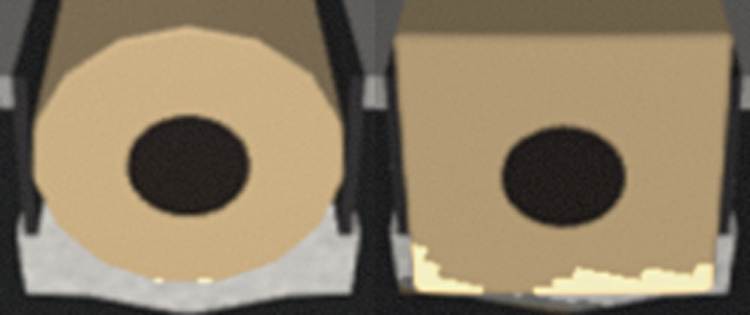

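```bash
python3 -m inch '[[0.4,[0,0.4,0],0],[0.4,[0,0.7,0.03],0],[0.4,[0,0.8,0.03],0],[0.4,[0,0.5,0],0],[0.4,[0,0.2,0],0],[0.4,[0,0.07,0],0],[0.4,[0,0,0],0],[0.4,[0.5,0,0],0]]'
python3 -m inch '[[0.4,[0.7,0,0],0],[0.4,[0.8,0,0],0],[0.4,[0.7,0,0],0],[0.4,[0.5,0,0],0],[0.4,[0.3,0,0],0],[0.4,[0.2,0,0],0],[0.4,[0.1,0,0],0],[0.4,[0,0,0],0]]'
python3 - <<'E'
from h import *
need(.5013,-.2703,.203,15.0)
a=optics.get_image('side')[:,:,::-1];b=optics.get_image('scene')[:,:,::-1]
cv2.imwrite('pics/x13.png',np.hstack([cv2.resize(a[140:230,415:505],(400,400),interpolation=2),cv2.resize(b[150:240,160:250],(400,400),interpolation=2)]))
E
```

```text
time_s: 25.72
position: [0.5017, -0.272, 0.3143]
tool_rot: [[0.004, -0.257, 0.966], [-0.004, 0.966, 0.257], [-1.0, -0.005, 0.003]]
ft_force: [0.4, -0.8, -0.9]
grip_width: 0.0357
time_s: 26.38
position: [0.5012, -0.2714, 0.213]
tool_rot: [[0.0, -0.257, 0.966], [-0.0, 0.966, 0.257], [-1.0, -0.0, 0.0]]
ft_force: [-0.3, 0.1, -2.6]
grip_width: 0.0358
t 26.38 pos [ 0.5012 -0.2714  0.213 ] jaw 14.90 w 0.0358 yaw units -0.02 xyz units [0.333 0.034 0.012] tilt [ 0.0001 -0.0001] F [-0.3  0.1 -2.6]
```

View pics/x13.png

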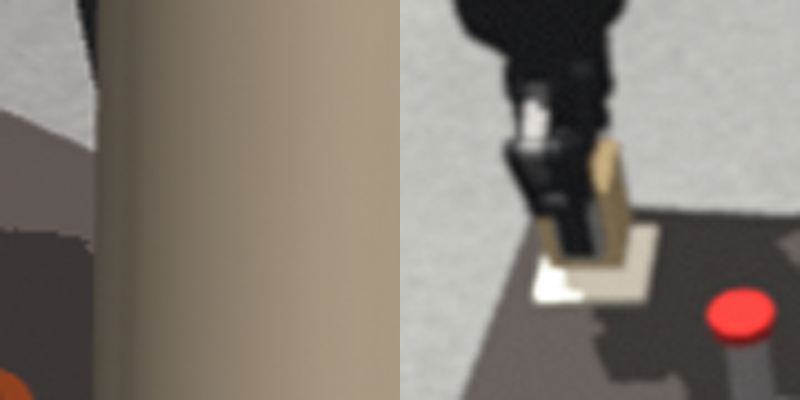

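Hovering over the square tile. Lowering about 10 mm.

```bash
python3 -m inch '[[0.4,[0.1,0.03,0.01],-0.02],[0.4,[0.1,0,0],0],[0.4,[0.06,0,0],0],[0.4,[0.03,0,0],0],[0.4,[0.02,0,0],0],[0.4,[0,0,0],0],[0.4,[0,0,0],0],[0.4,[0,0,0],0]]'
python3 -c "
from h import *
need(.5013,-.2703,.203,15.0)"
```

```text
time_s: 27.15
position: [0.5011, -0.2701, 0.2038]
tool_rot: [[0.0, -0.259, 0.966], [-0.0, 0.966, 0.259], [-1.0, -0.0, 0.0]]
ft_force: [0.8, -0.3, -1.0]
grip_width: 0.0355
t 27.15 pos [ 0.5011 -0.2701  0.2038] jaw 15.01 w 0.0355 yaw units 0.00 xyz units [ 0.027 -0.009  0.003] tilt [ 0.0001 -0.0001] F [ 0.8 -0.3 -1. ]
```

```bash
python3 -m inch '[[0.4,[0.03,0,0],0],[0.4,[0,0,0],0],[0.4,[0.02,0,0],0],[0.4,[0,0,0],0],[0.4,[0,0,0],0],[0.4,[0,0,0],0],[0.4,[0,0,0],0],[0.4,[0,0,0],0]]'
python3 -c "
from h import *
need(.5013,-.2703,.203,15.0)"
```

```text
time_s: 27.82
position: [0.5012, -0.2701, 0.203]
tool_rot: [[0.001, -0.259, 0.966], [-0.001, 0.966, 0.259], [-1.0, -0.001, 0.0]]
ft_force: [-2.7, 1.2, 6.6]
grip_width: 0.0357
t 27.82 pos [ 0.5012 -0.2701  0.203 ] jaw 15.01 w 0.0357 yaw units 0.00 xyz units [ 0.    -0.009  0.003] tilt [ 0.0007 -0.0006] F [-2.7  1.2  6.6]
```

Contact. Releasing and lifting, then on to the terracotta square with the jaw at -20.6°.

```bash
python3 -m inch '[[0.1,[0,0,0],0],[0.05,[0,0,0],0],[0,[0,0,0],0],[-0.1,[0,0,0],0],[-0.2,[0,0,0],0],[-0.3,[0,0,0],0],[-0.3,[0,0,0],0],[-0.3,[0,0,0],0]]'
python3 -m inch '[[-0.3,[-0.2,0,0],0],[-0.3,[-0.5,0,0],0],[-0.3,[-0.7,0,0],0],[-0.3,[-0.8,0,0],0],[-0.3,[-0.8,0,0],0],[-0.3,[-0.7,0,0],0],[-0.3,[-0.5,0,0],0],[-0.3,[-0.2,0,0],0]]'
python3 - <<'E'
from h import *
import pickle
need(.596,.0723,.33,-20.6)
P=optics.camera_params('wrist'); pickle.dump(P,open('w14.pkl','wb'))
a=optics.get_image('wrist')[:,:,::-1]; cv2.imwrite('pics/w14.png',a)
cv2.imwrite('pics/w14c.png',cv2.resize(a[180:310,250:380],None,fx=5,fy=4.6,interpolation=2) if 0 else cv2.resize(a[190:310,255:375],None,fx=5,fy=5,interpolation=2))
E
```

```text
time_s: 28.48
position: [0.5011, -0.27, 0.2022]
tool_rot: [[0.0, -0.259, 0.966], [0.0, 0.966, 0.259], [-1.0, 0.0, 0.0]]
ft_force: [0.1, 0.4, -0.1]
grip_width: 0.0557
time_s: 29.15
position: [0.5011, -0.27, 0.3371]
tool_rot: [[0.003, -0.259, 0.966], [-0.003, 0.966, 0.259], [-1.0, -0.004, 0.002]]
ft_force: [-0.2, -0.7, -0.4]
grip_width: 0.0559
t 29.15 pos [ 0.5011 -0.27    0.3371] jaw 15.02 w 0.0559 yaw units 7.12 xyz units [ 0.236 11.793 -1.055] tilt [ 0.0033 -0.0028] F [-0.2 -0.7 -0.4]
```

View pics/w14c.png

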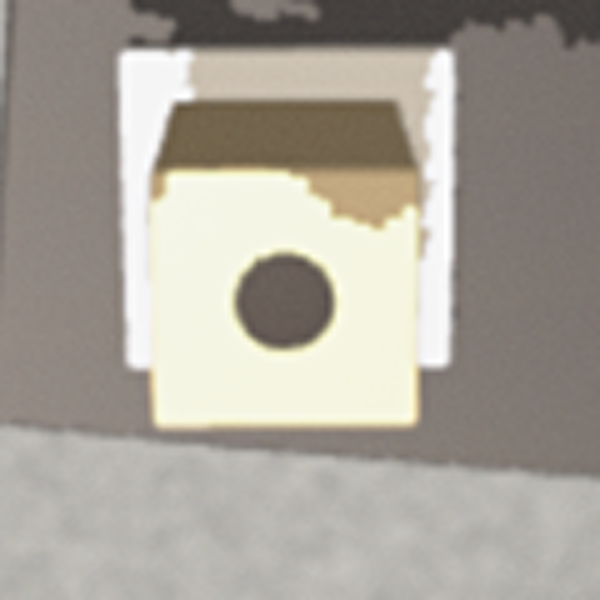

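Square cream is centred on its tile, with tile margins of about 8.6 mm left, 9.2 mm right and 8.6 mm behind. Moving to the terracotta square.

```bash
python3 -m inch '[[-0.3,[0,0,0],1],[-0.3,[0,0,0],1],[-0.3,[0,0,0],1],[-0.3,[0,0,0],1],[-0.3,[0,0,0],1],[-0.3,[0,0,0],1],[-0.3,[0,0,0],1],[-0.3,[0,0,0],0.12]]'
python3 -m inch '[[-0.3,[0,0.5,-0.05],0],[-0.3,[0,0.9,-0.1],0],[-0.3,[0,1,-0.1],0],[-0.3,[0,1,-0.1],0],[-0.3,[0,1,-0.1],0],[-0.3,[0,1,-0.1],0],[-0.3,[0,1,-0.1],0],[-0.3,[0,1,-0.1],0]]'
python3 -m inch '[[-0.3,[0,1,-0.1],0],[-0.3,[0,1,-0.1],0],[-0.3,[0,1,-0.06],0],[-0.3,[0,0.7,0],0],[-0.3,[0,0.4,0],0],[-0.3,[0,0.2,0],0],[-0.3,[0,0.05,0],0],[-0.3,[0,0,0],0]]'
python3 - <<'E'
from h import *
import pickle
need(.596,.0723,.193,-20.6)
P=optics.camera_params('wrist'); pickle.dump(P,open('w15.pkl','wb'))
a=optics.get_image('wrist')[:,:,::-1]; cv2.imwrite('pics/w15.png',a)
cv2.imwrite('pics/w15c.png',cv2.resize(a[190:310,255:375],None,fx=5,fy=5,interpolation=2))
print(proj('wrist',(.5954,.072,.04),P))
E
```

```text
time_s: 29.87
position: [0.501, -0.27, 0.3332]
tool_rot: [[-0.001, 0.355, 0.935], [0.001, 0.935, -0.355], [-1.0, 0.001, -0.002]]
ft_force: [-0.3, -0.8, -0.0]
grip_width: 0.0554
time_s: 30.53
position: [0.5581, -0.052, 0.3338]
tool_rot: [[-0.001, 0.349, 0.937], [0.0, 0.937, -0.349], [-1.0, 0.0, -0.001]]
ft_force: [0.2, -1.2, 0.3]
grip_width: 0.0553
time_s: 31.2
position: [0.5966, 0.0702, 0.334]
tool_rot: [[-0.001, 0.351, 0.936], [-0.0, 0.936, -0.351], [-1.0, -0.0, -0.0]]
ft_force: [-0.2, -0.6, 0.5]
grip_width: 0.0551
t 31.20 pos [0.5966 0.0702 0.334 ] jaw -20.57 w 0.0551 yaw units 0.01 xyz units [ 4.7    0.057 -0.044] tilt [-0.0005 -0.0002] F [-0.2 -0.6  0.5]
(np.float64(308.9229141496266), np.float64(237.18572326210005))
```

View pics/w15c.png

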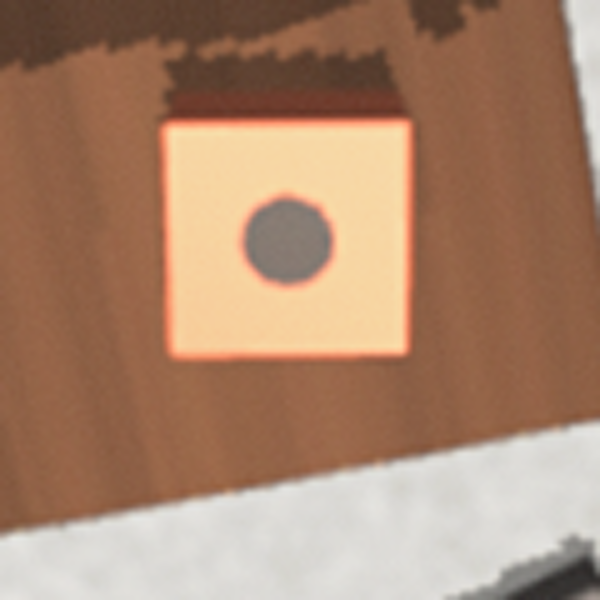

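```bash
python3 -m inch '[[-0.3,[0.3,0.05,-0.03],-0.1],[-0.3,[0.6,0,0],0],[-0.3,[0.8,0,0],0],[-0.3,[0.9,0,0],0],[-0.3,[0.8,0,0],0],[-0.3,[0.6,0,0],0],[-0.3,[0.4,0,0],0],[-0.3,[0.2,0,0],0]]'
python3 -c "
from h import *
need(.5962,.0723,.192,-20.1)"
```

```text
time_s: 31.92
position: [0.5958, 0.0715, 0.1939]
tool_rot: [[-0.004, 0.344, 0.939], [0.0, 0.939, -0.344], [-1.0, -0.001, -0.003]]
ft_force: [-0.4, -0.2, 0.5]
grip_width: 0.0553
t 31.92 pos [0.5958 0.0715 0.1939] jaw -20.13 w 0.0553 yaw units -0.01 xyz units [0.063 0.03  0.003] tilt [-0.0035  0.0002] F [-0.4 -0.2  0.5]
```

```bash
python3 -m inch '[[-0.3,[0.03,0.02,0.01],0],[-0.3,[0,0,0],0],[0.4,[0,0,0],0],[0.4,[0,0,0],0],[0.4,[0,0,0],0],[0.4,[0,0,0],0],[0.4,[0,0,0],0],[0.4,[0,0,0],0]]'
python3 - <<'E'
from h import *
import pickle
need(.5962,.0723,.192,-20.1)
P=optics.camera_params('wrist'); pickle.dump(P,open('w16.pkl','wb'))
a=optics.get_image('wrist')[:,:,::-1]; cv2.imwrite('pics/w16.png',a)
cv2.imwrite('pics/w16c.png',cv2.resize(a[270:420,230:395],None,fx=4,fy=4,interpolation=2))
E
```

```text
time_s: 32.58
position: [0.5971, 0.0727, 0.1965]
tool_rot: [[0.002, 0.343, 0.939], [-0.0, 0.939, -0.343], [-1.0, 0.001, 0.002]]
ft_force: [-0.3, 0.1, 6.7]
grip_width: 0.035
t 32.58 pos [0.5971 0.0727 0.1965] jaw -20.09 w 0.0350 yaw units 0.00 xyz units [ 0.149 -0.024 -0.024] tilt [ 0.0021 -0.0002] F [-0.3  0.1  6.7]
```

View pics/w16c.png

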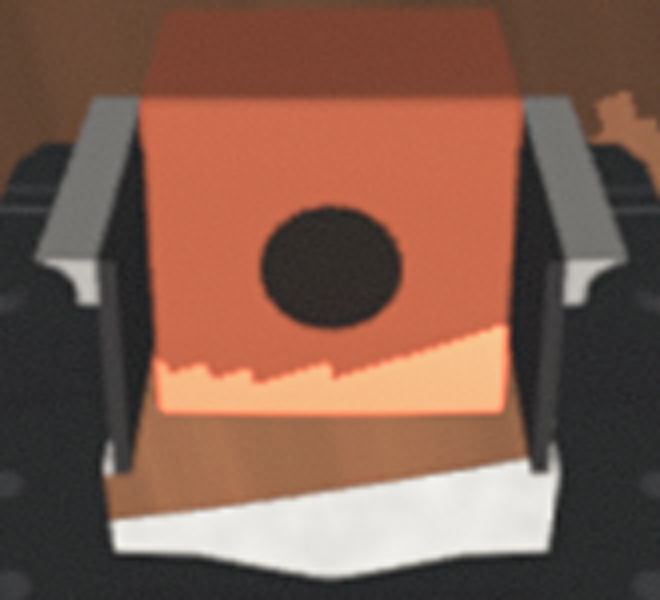

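```bash
python3 - <<'E'
from h import *
import pickle
def rel(f,dot,top,tcp,jaw):
    P=pickle.load(open(f,'rb')); d=plane('wrist',*dot,top,P)
    a=np.radians(jaw); z=np.array([np.cos(a),np.sin(a)]); y=np.array([-z[1],z[0]])
    print('dot-TCP (jaw,y) mm',(d-tcp)@z*1e3,(d-tcp)@y*1e3)
rel('w16.pkl',(312.75,336.75),.04,(.5971,.0727),-20.09)
rel('w12.pkl',(312.7,368.7),.3275-.134,(.5202,-.3482),14.96)
E
python3 -m inch '[[0.4,[-0.2,0,0],0],[0.4,[-0.5,0,0],0],[0.4,[-0.8,0,0],0],[0.4,[-1,0,0],0],[0.4,[-1,0,0],-0.5],[0.4,[-0.9,0,0],-1],[0.4,[-0.7,0,0],-1],[0.4,[-0.3,0,0],-1]]'
python3 -m inch '[[0.4,[0,0,0],-1],[0.4,[0,0,0],-1],[0.4,[0,0,0],-1],[0.4,[0,0,0],-0.5],[0.4,[0,0,0],0],[0.4,[0,0,0],0],[0.4,[0,0,0],0],[0.4,[0,0,0],0]]'
python3 -c "
from h import *
need(.5012,-.2701,.34,15.0)"
```

```text
dot-TCP (jaw,y) mm 1.1010112797315788 -1.8922397560775954
dot-TCP (jaw,y) mm 0.9758074116704153 -2.2015534165613984
time_s: 33.3
position: [0.5967, 0.0729, 0.3612]
tool_rot: [[0.005, 0.041, 0.999], [-0.0, 0.999, -0.041], [-1.0, -0.0, 0.005]]
ft_force: [0.4, 0.8, -0.6]
grip_width: 0.035
time_s: 33.97
position: [0.5969, 0.0728, 0.3574]
tool_rot: [[-0.0, -0.256, 0.967], [0.0, 0.967, 0.256], [-1.0, 0.0, -0.0]]
ft_force: [-0.1, 0.6, -0.1]
grip_width: 0.0351
t 33.97 pos [0.5969 0.0728 0.3574] jaw 14.85 w 0.0351 yaw units -0.03 xyz units [  0.579 -10.214  -6.038] tilt [-0.0001  0.    ] F [-0.1  0.6 -0.1]
```

```bash
python3 -m inch '[[0.4,[0,-0.5,-0.3],0],[0.4,[0,-0.8,-0.5],0],[0.4,[0,-0.9,-0.55],0],[0.4,[0,-1,-0.6],0],[0.4,[0,-1,-0.6],0],[0.4,[0,-1,-0.6],0],[0.4,[0,-1,-0.6],0],[0.4,[0,-1,-0.6],0]]'
python3 -m inch '[[0.4,[0,-1,-0.6],0],[0.4,[0,-0.9,-0.5],0],[0.4,[0,-0.6,-0.35],0],[0.4,[0,-0.4,-0.2],0],[0.4,[0,-0.1,-0.04],0],[0.4,[0,0,0],-0.03],[0.4,[0,0,0],0],[0.4,[0,0,0],0]]'
python3 -c "
from h import *
need(.5012,-.2703,.2505,15.0)"
```

```text
time_s: 34.63
position: [0.5256, -0.171, 0.3575]
tool_rot: [[0.0, -0.257, 0.967], [-0.0, 0.967, 0.257], [-1.0, -0.0, 0.0]]
ft_force: [0.6, -0.6, -0.3]
grip_width: 0.035
time_s: 35.3
position: [0.5009, -0.2683, 0.3574]
tool_rot: [[-0.0, -0.261, 0.965], [0.0, 0.965, 0.261], [-1.0, 0.0, 0.0]]
ft_force: [0.0, 0.4, -0.7]
grip_width: 0.0348
t 35.30 pos [ 0.5009 -0.2683  0.3574] jaw 15.15 w 0.0348 yaw units 0.03 xyz units [ 3.562 -0.067 -0.009] tilt [-0.      0.0003] F [ 0.   0.4 -0.7]
```

```bash
python3 -m inch '[[0.4,[0.3,-0.05,-0.01],0.02],[0.4,[0.6,0,0],0],[0.4,[0.7,0,0],0],[0.4,[0.7,0,0],0],[0.4,[0.5,0,0],0],[0.4,[0.3,0,0],0],[0.4,[0.1,0,0],0],[0.4,[0,0,0],0]]'
python3 - <<'E'
from h import *
need(.5012,-.2703,.2505,15.0)
a=optics.get_image('side')[:,:,::-1];b=optics.get_image('scene')[:,:,::-1]
cv2.imwrite('pics/x17.png',np.hstack([cv2.resize(a[130:230,405:505],(400,400),interpolation=2),cv2.resize(b[145:235,155:245],(400,400),interpolation=2)]))
E
```

```text
time_s: 35.97
position: [0.5008, -0.2708, 0.2608]
tool_rot: [[-0.001, -0.259, 0.966], [0.001, 0.966, 0.259], [-1.0, 0.001, -0.001]]
ft_force: [0.9, 1.1, -0.6]
grip_width: 0.035
t 35.97 pos [ 0.5008 -0.2708  0.2608] jaw 14.98 w 0.0350 yaw units -0.00 xyz units [0.345 0.012 0.017] tilt [-0.0007  0.0006] F [ 0.9  1.1 -0.6]
```

View pics/x17.png

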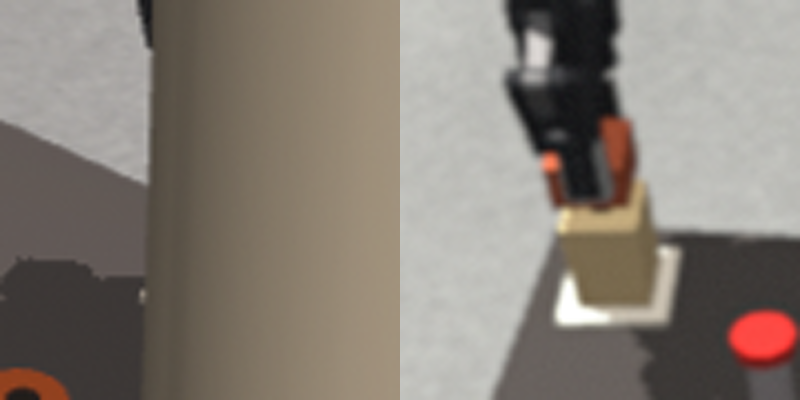

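```bash
python3 -m inch '[[0.4,[0.1,0.01,0.01],0],[0.4,[0.08,0,0],0],[0.4,[0.05,0,0],0],[0.4,[0.03,0,0],0],[0.4,[0.02,0,0],0],[0.4,[0,0,0],0],[0.4,[0,0,0],0],[0.4,[0,0,0],0]]'
python3 -c "
from h import *
need(.5012,-.2703,.2505,15.0)"
```

```text
time_s: 36.73
position: [0.5009, -0.2707, 0.253]
tool_rot: [[0.0, -0.258, 0.966], [-0.0, 0.966, 0.258], [-1.0, -0.0, 0.0]]
ft_force: [-0.5, -0.5, -1.1]
grip_width: 0.0354
t 36.73 pos [ 0.5009 -0.2707  0.253 ] jaw 14.96 w 0.0354 yaw units -0.01 xyz units [0.084 0.012 0.015] tilt [ 0.0002 -0.0001] F [-0.5 -0.5 -1.1]
```

```bash
python3 -m inch '[[0.4,[0.03,0.01,0.01],0],[0.4,[0.02,0,0],0],[0.4,[0.01,0,0],0],[0.4,[0,0,0],0],[0.4,[0,0,0],0],[0.4,[0,0,0],0],[0.4,[0,0,0],0],[0.4,[0,0,0],0]]'
python3 -c "
from h import *
need(.5012,-.2703,.2505,15.0)"
```

```text
time_s: 37.4
position: [0.5011, -0.2704, 0.2512]
tool_rot: [[0.0, -0.258, 0.966], [-0.0, 0.966, 0.258], [-1.0, -0.0, 0.0]]
ft_force: [-0.2, 0.5, 0.3]
grip_width: 0.0349
t 37.40 pos [ 0.5011 -0.2704  0.2512] jaw 14.96 w 0.0349 yaw units -0.01 xyz units [0.022 0.001 0.005] tilt [ 0.0001 -0.    ] F [-0.2  0.5  0.3]
```

```bash
python3 -m inch '[[0.4,[0.02,0,0],0],[0.4,[0.01,0,0],0],[0.4,[0.01,0,0],0],[0.4,[0,0,0],0],[0.4,[0,0,0],0],[0.4,[0,0,0],0],[0.4,[0,0,0],0],[0.4,[0,0,0],0]]'
python3 -c "
from h import *
need(.5012,-.2703,.2505,15.0)"
```

```text
time_s: 38.07
position: [0.5011, -0.2703, 0.2504]
tool_rot: [[0.0, -0.258, 0.966], [-0.0, 0.966, 0.258], [-1.0, -0.001, 0.0]]
ft_force: [-1.4, 0.6, 5.6]
grip_width: 0.0352
t 38.07 pos [ 0.5011 -0.2703  0.2504] jaw 14.96 w 0.0352 yaw units -0.01 xyz units [-0.002 -0.     0.004] tilt [ 0.0005 -0.0004] F [-1.4  0.6  5.6]
```

Contact at the expected height. Releasing and lifting.

```bash
python3 -m inch '[[0.1,[0,0,0],0],[0.05,[0,0,0],0],[0,[0,0,0],0],[-0.1,[0,0,0],0],[-0.2,[0,0,0],0],[-0.3,[0,0,0],0],[-0.3,[0,0,0],0],[-0.3,[0,0,0],0]]'
python3 -m inch '[[-0.3,[-0.2,0,0],0],[-0.3,[-0.4,0,0],0],[-0.3,[-0.6,0,0],0],[-0.3,[-0.7,0,0],0],[-0.3,[-0.7,0,0],0],[-0.3,[-0.7,0,0],0],[-0.3,[-0.5,0,0],0],[-0.3,[-0.2,0,0],0]]'
python3 - <<'E'
from h import *
need(.35,-.42,.40,15.0)
a=optics.get_image('wrist')[:,:,::-1]; cv2.imwrite('pics/w18.png',a)
E
```

```text
time_s: 38.73
position: [0.5011, -0.2704, 0.2499]
tool_rot: [[-0.0, -0.258, 0.966], [0.0, 0.966, 0.258], [-1.0, 0.0, -0.0]]
ft_force: [-0.1, 0.1, -0.0]
grip_width: 0.0556
time_s: 39.4
position: [0.501, -0.2703, 0.3727]
tool_rot: [[0.003, -0.258, 0.966], [-0.003, 0.966, 0.258], [-1.0, -0.003, 0.002]]
ft_force: [0.7, -0.4, 0.1]
grip_width: 0.0555
t 39.40 pos [ 0.501  -0.2703  0.3727] jaw 14.96 w 0.0555 yaw units -0.01 xyz units [-0.909 -3.518 -6.155] tilt [ 0.0032 -0.0027] F [ 0.7 -0.4  0.1]
```

View pics/w18.png

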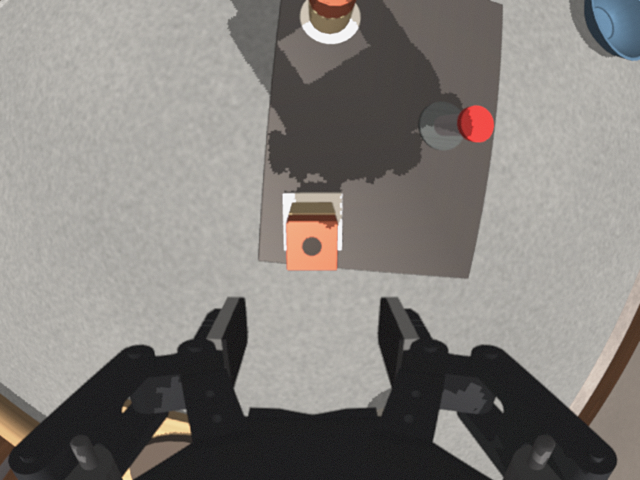

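Both stacks stand. Retreating the arm for a clear look with the fixed cameras.

```bash
python3 -m inch '[[-0.3,[-0.2,-0.3,-0.5],0],[-0.3,[-0.2,-0.5,-0.8],0],[-0.3,[-0.2,-0.6,-0.9],0],[-0.3,[-0.1,-0.6,-0.9],0],[-0.3,[-0.1,-0.6,-0.9],0],[-0.3,[0,-0.5,-0.9],0],[-0.3,[0,-0.3,-0.8],0],[-0.3,[0,-0.1,-0.4],0]]'
python3 -m inch '[[-0.3,[0,-0.7,0],0],[-0.3,[0,-0.7,0],0],[-0.3,[0,-0.4,0],0],[-0.3,[0,0,0],0],[-0.3,[0,0,0],0],[-0.3,[0,0,0],0],[-0.3,[0,0,0],0],[-0.3,[0,0,0],0]]'
python3 - <<'E'
from h import *
need(.35,-.42,.40,15.0)
a=optics.get_image('side')[:,:,::-1];b=optics.get_image('scene')[:,:,::-1]
cv2.imwrite('pics/side19.png',a);cv2.imwrite('pics/scene19.png',b)
cv2.imwrite('pics/x19a.png',cv2.resize(a[140:290,350:510],None,fx=4,fy=4,interpolation=2))
cv2.imwrite('pics/x19b.png',cv2.resize(b[160:260,170:330],None,fx=5,fy=5,interpolation=2))
E
```

```text
time_s: 40.12
position: [0.3493, -0.4208, 0.3928]
tool_rot: [[-0.001, -0.256, 0.967], [0.001, 0.967, 0.256], [-1.0, 0.002, -0.001]]
ft_force: [0.8, 0.8, -0.1]
grip_width: 0.0554
time_s: 40.78
position: [0.3654, -0.4705, 0.3941]
tool_rot: [[0.0, -0.259, 0.966], [0.0, 0.966, 0.259], [-1.0, 0.0, 0.0]]
ft_force: [0.5, -0.2, 0.5]
grip_width: 0.0555
t 40.78 pos [ 0.3654 -0.4705  0.3941] jaw 14.99 w 0.0555 yaw units -0.00 xyz units [-0.196  1.758 -0.06 ] tilt [0.     0.0001] F [ 0.5 -0.2  0.5]
```

View pics/x19a.png

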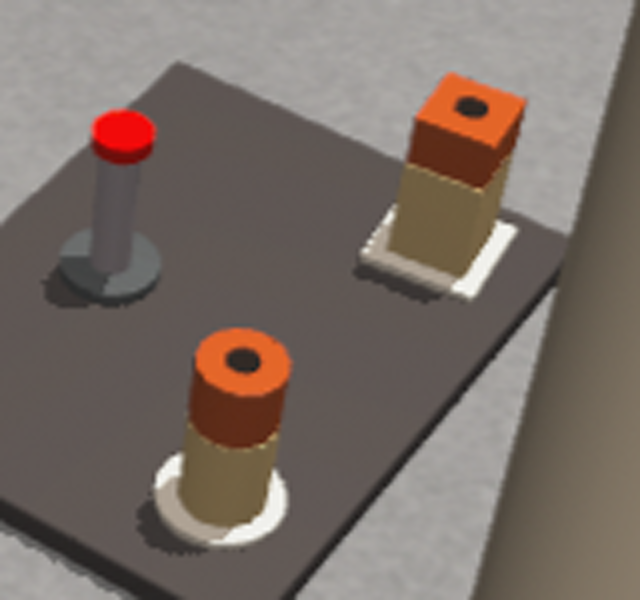

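View pics/x19b.png

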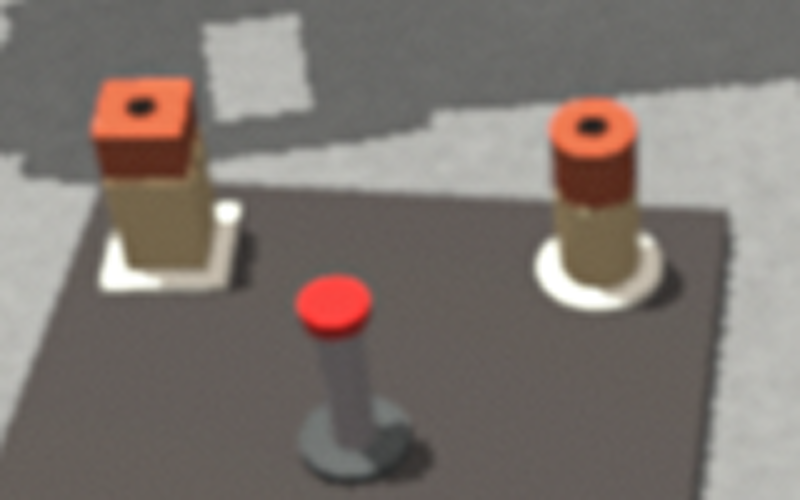

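View pics/scene19.png

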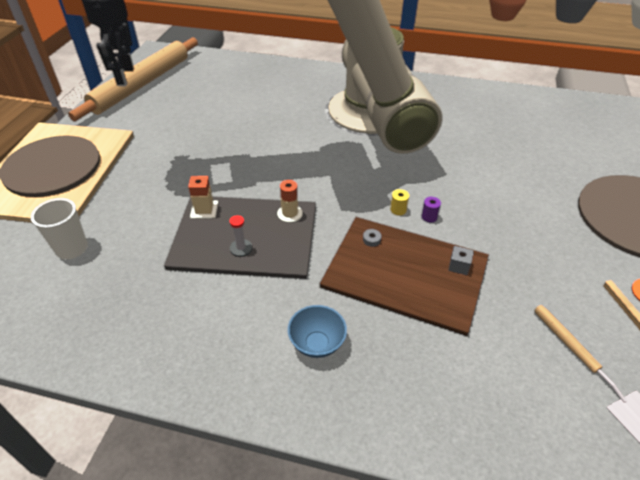

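Run:
```python
from h import *
print('round top',plane('side',410.5,230.25,.094),plane('scene',288.4,185.4,.094),'tile side/scene (.4688,-.0882) (.4677,-.0902)')
print('sq top',plane('side',468,166.75,.094),plane('scene',198.2,181.4,.094),'tile (.4999,-.2702) (.5012,-.2711)')
a=cv2.imread('pics/side19.png');b=cv2.imread('pics/scene19.png')
c=np.hstack([cv2.resize(a[150:220,435:485],None,fx=8,fy=8,interpolation=1),cv2.resize(b[170:220,185:225],(448,560),interpolation=1)]);cv2.imwrite('pics/x20.png',c[:, :800])
# projected ideal outline of stack at tile pose
th=np.radians(15);R=np.array([[np.cos(th),-np.sin(th)],[np.sin(th),np.cos(th)]])
for n,ctr in(('side',(.4999,-.2702)),('scene',(.5012,-.2711))):
    for z in(.019,.069,.094):
        print(n,z,[tuple(np.round(proj(n,(*(np.array(ctr)+R@np.array(q)*.018),z)),1)) for q in((1,1),(1,-1),(-1,-1),(-1,1))])
```

```text
round top [ 0.46743567 -0.08821764] [ 0.46800186 -0.08963269] tile side/scene (.4688,-.0882) (.4677,-.0902)
sq top [ 0.50018612 -0.27111793] [ 0.5005245  -0.27208163] tile (.4999,-.2702) (.5012,-.2711)
side 0.019 [(np.float64(446.4), np.float64(202.7)), (np.float64(454.6), np.float64(191.0)), (np.float64(473.7), np.float64(198.3)), (np.float64(465.8), np.float64(210.2))]
side 0.069 [(np.float64(451.0), np.float64(180.8)), (np.float64(459.4), np.float64(169.2)), (np.float64(479.2), np.float64(176.4)), (np.float64(471.1), np.float64(188.3))]
side 0.094 [(np.float64(453.4), np.float64(169.3)), (np.float64(461.9), np.float64(157.7)), (np.float64(482.1), np.float64(164.9)), (np.float64(473.9), np.float64(176.8))]
scene 0.019 [(np.float64(211.7), np.float64(214.5)), (np.float64(194.7), np.float64(214.7)), (np.float64(197.2), np.float64(203.4)), (np.float64(213.7), np.float64(203.2))]
scene 0.069 [(np.float64(208.0), np.float64(196.7)), (np.float64(190.5), np.float64(196.9)), (np.float64(193.2), np.float64(185.6)), (np.float64(210.3), np.float64(185.4))]
scene 0.094 [(np.float64(206.2), np.float64(187.3)), (np.float64(188.3), np.float64(187.5)), (np.float64(191.1), np.float64(176.2)), (np.float64(208.5), np.float64(176.0))]
```

View pics/x20.png

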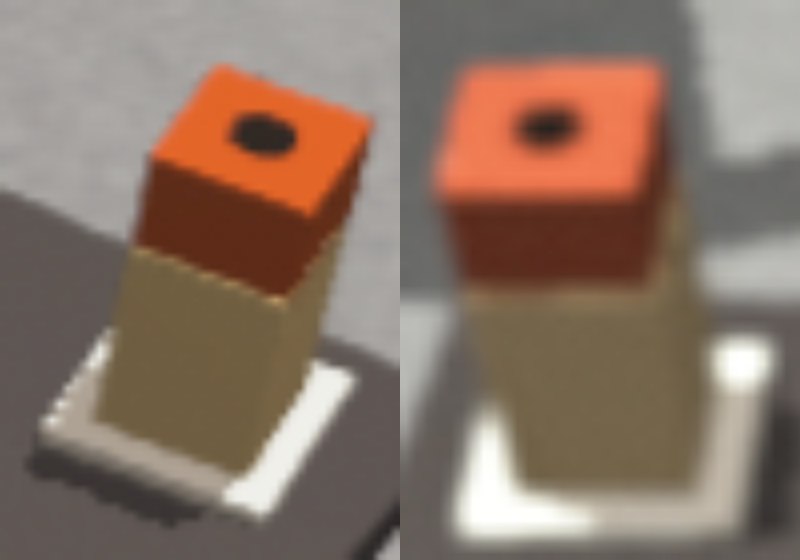

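The terracotta tops lie within about 1–1.5 mm of the tile centres in both cameras. The edges are parallel, and the bowl and grey pieces look unmoved. Handing in.

Run:
```python
from h import *
a=cv2.imread('pics/scene0.png').astype(int);b=cv2.imread('pics/scene19.png').astype(int)
for k,(x0,y0,x1,y1) in dict(bowl=(285,305,350,360),rg=(358,226,386,248),sg=(448,244,476,276)).items(): print(k,'mean diff',np.abs(a-b)[y0:y1,x0:x1].mean())
print(env.observe()['time_s']); print(env.close_job())
```

```text
bowl mean diff 3.078135198135198
rg mean diff 2.3988095238095237
sg mean diff 2.533482142857143
40.8833
the job is handed in; nothing more can be done
None
```

I built both props and handed the job in at 40.9 s. The round stack is cream (45 mm) with terracotta (30 mm) on top, and the square stack is cream (50 mm) with terracotta (25 mm) on top. Each comes to 75 mm, which is the gauge height above the tiles.

**Centring:** in both fixed cameras, the dots on the stack tops lie within about 1–1.5 mm of the tile centres. The cameras themselves disagree by about 1–2 mm. On the square stack, a thin rim of roughly 1 mm of cream shows beside the terracotta, so that piece is about 1 mm off-centre on the one below, with its edges parallel.

**Height:** each piece made contact within 1 mm of the expected height as it was set down. I did not measure the finished stack tops against the gauge any other way.

**Everything else:** the bowl and both grey pieces show no movement between the first and last pictures. The arm was well clear of everything, and the highest wrist force I read was about 7 N. No check failed.

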